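# Pack objective cases and clamp the row to the click

### The job

Pack the objective cases for transport: stand all of them in the channel of the aluminium packing cradle and fill the space left in the row with whichever of the white packing blocks it takes, standing on their feet as found, so that no gap is left. Only then turn the clamp's black knob clockwise until its clutch slips and clicks, and leave the row clamped tight. Leave the eyepiece, the oil bottle and the tally counter where they are.

Things in the scene. Friction and masses are not known exactly. Their poses are not given: they have to be found in the camera images.
- cradle: fixed aluminium packing cradle, 60 (x) x 264 (y) mm; origin: centre of its underside, on the bench. Its channel runs along its y: floor 6 mm above the bench, x -20 to +20 mm inside, side rails 6 mm thick, tops 18 mm above the bench; the row's space is 158 mm, y -112 mm (end wall) to +46 mm (clamp pad fully back). Clamp head 54 x 46 mm, 52 mm high, centred at y = +92 mm
- row_end (a point): on the channel floor, middle of the end wall's inner face, where the row begins; wall 10 mm thick, top 54 mm above the bench. A full row is four 36 mm places (144 mm of cases and blocks) and leaves 14 mm of slack, which the clamp takes up; items need not touch one another before clamping
- pad_face (a point): centre of the clamp pad's face towards the row (pad 36 mm wide, 44 mm high, 8 to 52 mm above the bench)
- cap_grip (a point): centre of the black round clutch knob on top of the clamp head, on its vertical axis, 76 mm above the bench; knob 40 mm across and 28 mm high (62 to 90 mm above the bench), white index line on top; it may be gripped at any yaw
- clamp_screw (a joint): turn of the clamp screw (the steel collar under the knob, with a black index line), rad, 0 fully open to 7.4; grows clockwise as seen from above; each rad moves the pad 4 mm; it turns with the knob against about 0.04 N m and stays where it is left
- clamp_pad (a joint): advance of the clamp pad towards the row, m, 0 fully back to 0.030; driven by the screw only. It stands at about 0.014 to 0.020 when it clamps a full row; beyond 0.024 the row is not full
- clutch_cap (a joint): slip of the knob on the screw, rad, 0 at the start. One-way ratchet clutch: turned clockwise from above, the knob carries the screw until about 0.08 N m (about 10 N at the pad), then slips and this value grows, one click per 15 degrees (0.26 rad); turned anticlockwise it carries the screw back
- case_a_mid (a point): centre (29.5 mm above its foot) of a standing screw-top objective case: a cylinder, black cap 35.6 mm across over a cream body 33 mm across, 59 mm high, 60 g, point z axis up along the case. One to three such cases are present, standing on the bench; an absent one reads None
- case_b_mid (a point): centre (29.5 mm above its foot) of a standing screw-top objective case: a cylinder, black cap 35.6 mm across over a cream body 33 mm across, 59 mm high, 60 g, point z axis up along the case. One to three such cases are present, standing on the bench; an absent one reads None
- case_c_mid (a point): centre (29.5 mm above its foot) of a standing screw-top objective case: a cylinder, black cap 35.6 mm across over a cream body 33 mm across, 59 mm high, 60 g, point z axis up along the case. One to three such cases are present, standing on the bench; an absent one reads None
- block_long_mid (a point): centre (20 mm up) of the long white packing block, 36 mm (its x) x 72 mm (its y) x 40 mm high, 60 g: fills two places of the row when its long side lies along the channel
- block_short_mid (a point): centre (20 mm up) of the short white packing block, 36 x 36 x 40 mm high, 30 g: fills one place. Three cases need the short block, two the long one, one both; a block not needed stays on the bench
- ocular: spare black eyepiece, 39 mm across, 46 mm high, standing on the bench, origin at its foot; bystander, leave alone
- oil: brown dropper bottle, 30 mm across, 68 mm high, origin at its foot; bystander, leave alone
- tally: round metal tally counter, 44 x 51 x 40 mm, origin at its foot; bystander, leave alone
There are look-alikes about, which are no part of the job. Leave any orange look-alike of the part that bears block_long_mid alone. What is shaped like the part that bears case_a_mid but turquoise is not meant.

How it is judged:
On the way, in this order (a step that is already met when the one before it is completed fails the run):
1. every case stands in the channel with at least one packing block, before the clutch has clicked (x of case_a_mid in the frame of cradle between -0.008 and 0.008 m and y of case_a_mid in the frame of cradle between -0.107 and 0.044 m and height (world z) of case_a_mid between 0.03 and 0.044 m and angle between each of case_a_mid, case_b_mid, case_c_mid's own z axis and vertical below 0.2 rad and x of case_b_mid in the frame of cradle between -0.008 and 0.008 m and y of case_b_mid in the frame of cradle between -0.107 and 0.044 m and height (world z) of case_b_mid between 0.03 and 0.044 m and x of case_c_mid in the frame of cradle between -0.008 and 0.008 m and y of case_c_mid in the frame of cradle between -0.107 and 0.044 m and height (world z) of case_c_mid between 0.03 and 0.044 m and ((x of block_long_mid in the frame of cradle between -0.008 and 0.008 m and y of block_long_mid in the frame of cradle between -0.107 and 0.044 m and height (world z) of block_long_mid between 0.021 and 0.035 m and angle between block_long_mid's own z axis and vertical below 0.2 rad) or (x of block_short_mid in the frame of cradle between -0.008 and 0.008 m and y of block_short_mid in the frame of cradle between -0.107 and 0.044 m and height (world z) of block_short_mid between 0.021 and 0.035 m and angle between block_short_mid's own z axis and vertical below 0.2 rad)) and value of joint clutch_cap below 0.15 rad), for 0.2 s.
2. the pad presses on the full row and the clutch has slipped by a click (x of case_a_mid in the frame of cradle between -0.008 and 0.008 m and y of case_a_mid in the frame of cradle between -0.107 and 0.044 m and height (world z) of case_a_mid between 0.03 and 0.044 m and angle between each of case_a_mid, case_b_mid, case_c_mid's own z axis and vertical below 0.2 rad and x of case_b_mid in the frame of cradle between -0.008 and 0.008 m and y of case_b_mid in the frame of cradle between -0.107 and 0.044 m and height (world z) of case_b_mid between 0.03 and 0.044 m and x of case_c_mid in the frame of cradle between -0.008 and 0.008 m and y of case_c_mid in the frame of cradle between -0.107 and 0.044 m and height (world z) of case_c_mid between 0.03 and 0.044 m and value of joint clutch_cap above 0.22 rad and value of joint clamp_pad between 0.008 and 0.024 m and contact force between clamp_pad and anything else above 2 N), for 0.2 s.
At the end, for the whole second after the job is handed in: Cases stand in the channel (within 8 mm of its middle line, not lifted over 8 mm off its floor, tilt under 0.2 rad) with the blocks that fill it; the pad has advanced 8 to 24 mm and presses with over 2 N; the clutch has slipped 0.22 rad or more; all at rest (all of step 2 and ((x of block_long_mid in the frame of cradle between -0.008 and 0.008 m and y of block_long_mid in the frame of cradle between -0.107 and 0.044 m and height (world z) of block_long_mid between 0.021 and 0.035 m and angle between block_long_mid's own z axis and vertical below 0.2 rad) or (x of block_short_mid in the frame of cradle between -0.008 and 0.008 m and y of block_short_mid in the frame of cradle between -0.107 and 0.044 m and height (world z) of block_short_mid between 0.021 and 0.035 m and angle between block_short_mid's own z axis and vertical below 0.2 rad)) and linear speed of each of case_a, case_b, case_c below 0.02 m/s); the robot touches nothing.
It fails at once if the eyepiece is displaced by more than 30 mm (distance of ocular from where it was at the start of the episode above 0.03 m).
It fails at once if the oil bottle is displaced by more than 30 mm (distance of oil from where it was at the start of the episode above 0.03 m).
It fails at once if the tally counter is displaced by more than 30 mm (distance of tally from where it was at the start of the episode above 0.03 m).
Of case_a, case_b, case_c only 1 to 3 are there at a start; the rules pass over those that are not, and their reading is None.
At some moment in a run one of block_long, block_short may be knocked a few centimetres aside while the robot is not near it.
It also fails if it takes over 210 s, if anything falls off the work surface, if the arm or the gripper's body presses on something with over 40 N, if the wrist force passes 120 N, or if a joint passes its speed limit or range.

### The arm

A 7-joint arm with a two-finger parallel gripper is mounted at the origin on a cart in front of the work surface, level with it; the furniture and walls round the work are solid. World frame = base frame: x ahead of the robot, y to its left, z up, the work surface at z = 0. Lengths are in m, angles in rad, forces in N, time in s.
With the tool pointing down it reaches from about 0.425 to 0.875 m from the base axis. Payload 9.9 kg.
Tool frame: the origin (TCP) lies where the fingers leave the gripper's body, on its centre line; the fingertips stand 73 mm ahead of it and the grasp point (between the pads) lies 54 mm ahead of it; z points along the fingers, x is the direction in which the jaws open and shut, and the axes are right-handed (so a half turn about z gives the same grasp; the last joint's range is limited). The gripper opens to 85 mm and grips with 20 to 120 N. Pads are 22 mm wide; open, the fingers measure 114 mm over their backs; the gripper's body (76 mm by 85 mm) begins 54 mm behind the grasp point. The pads swing forward as they close: fully open they stand 13 mm farther back than shut.
Start: joints at [-1.433, 0.576, 0.025, 1.437, -0.015, 1.129, -0.057], TCP at [0.148, 0.658, 0.304] pointing down, gripper open.
Joint ranges: [-2.76, 2.76], [-0.34, 2.15], [-1.52, 1.57], [0.19, 2.46], [-1.09, 4.23], [0.17, 1.99], [-2.82, 2.82]. Speed limits (rad/s): [2.22, 2.22, 3.01, 3.01, 3.14, 3.14, 3.14].

### API

Orientations are given as [roll, pitch, yaw] about the fixed x, y, z axes, in that order (R = Rz(yaw) Ry(pitch) Rx(roll)).
In Python, from bench import r, vision, regions_of, pinpoint gives the robot as it stands.
- The arm moves only by the tool play_rows, never from a script. Its argument "commands" is a list that holds one entry, the list of rows, each a list of 7 numbers: the turn, a rotation vector about the tool's x, y, z as a fraction of full scale, then the shift along the tool's x, y, z as a fraction of full scale, then the opening, from 0 (shut) to 1 (fully open). In form: [[[rx, ry, rz, x, y, z, claw], ...]]. A call has 1 to 5 rows; each row shifts and turns the commanded pose from where the row before left it, along the tool's axes as they then stand; what a row does not reach is not made up. Full scale, the value 1, is 2.5 cm for a shift and 5 degrees for a turn. A row lasts 1/12 s, in which the tool goes at most 41.7 mm and 7.16 degrees, less where a joint would pass 70% of its speed; a pose out of reach is approached as far as the arm can. A call with a number of a shift or a turn outside -1 to 1 is refused whole. A call with a gripper value outside its range is refused whole. The fingers move at their own pace and stop on an object; "squeeze" is the grip in N (left out, the last holds). Time passes only in rows, so rows that do not move let the fingers close. It gives the time, the measured TCP pose, the force and the opening at its end, in the units of the state.
- r.state(): the state, without advancing time (a new reading comes with each control period).
- vision.snapshot(name): name is "scene" or "top" or "wrist"; returns a dict with "color" (420x560x3 uint8, red, green, blue), "camera_matrix" (3x3 intrinsics, pixels), "R" (3x3) and "t" (3): a world point X has camera coordinates R X + t; the wrist camera has in their place "T_tool_cam" (4x4, takes a point from camera to tool coordinates, whose origin is the TCP and whose axes are the tool frame's). Camera axes: x right, y down, z forward; pixel columns grow to the right and rows downward; lengths in m; the calibration is good to about 2 mm. A picture is of the moment at which its call begins: read the wrist's pose just before it. There is no depth.
- r.close_job(): hands the job in, once; it reports no verdict.
Trained networks look in the newest picture that a camera, given by its name, has taken for a name from the list of things; names that differ only in an ending like _2 or _b are one class to them, and where a whole thing is asked for, a point or a joint stands for the part that bears it (a point fixed in the world has none). Each returns a list of dicts, best first, with "score" (0 to 1); they miss things now and then, are a little off and sometimes report something else, mostly with a low value. They report only what shows in the picture. A call takes as long as a camera call. They do not tell look-alikes from the thing itself.
- regions_of(camera, target): "region" (420x560 bool, what is visible of it) and "location" ([row, column] in pixels, amid what is visible of it).
- pinpoint(camera, target): "location" ([row, column] in pixels: a listed point, or the origin of a listed thing).
The state is a dict: "clock": time; "q": joint angles; "joint_velocities": joint speeds; "joint_torque": joint torques, N m; "tcp_pos": TCP position; "tcp_rot": TCP orientation; "ft_force": force on the tool from outside, world axes, zero at the start; "ft_torque": the same for the moment, N m; "finger_gap": finger opening in m.
Only numpy, scipy, OpenCV 4.12 (cv2) and the standard library are available. Lean on these libraries where they do the work, as an engineer would, in place of code of your own. Each camera call takes 0.05 s, during which the arm holds its last target.

## Working session

There is one attempt and no reset: what is moved stays moved. The work goes in short steps, Python scripts to look and compute and a tool call to move; the robot and the scene stay as the last step left them, time stands still between calls to the robot, and variables do not carry over. Pictures are saved under pics/ and viewed, and the job is handed in when it is done.

Besides the shell and the picture viewer there is one more tool, called after "Request:" as name([rows], argument=value, ...), one row to a line, values as JSON. play_rows: Moves the arm, as the interface text tells. Shift numbers are shares of 2.5 cm and turn numbers shares of 5 degrees, none past 1 either way. Its arguments: {"type":"object","properties":{"commands":{"type":"array","items":{"type":"array","items":{"type":"array","items":{"type":"number","minimum":-1,"maximum":1}}}},"squeeze":{"type":"number"}},"required":["commands"]}

```bash
ls; mkdir -p pics; python3 - <<'E'
from bench import r,vision,regions_of,pinpoint
import cv2,numpy as np
s=r.state();print({k:np.round(v,3) for k,v in s.items()})
for c in ["scene","top","wrist"]:
    d=vision.snapshot(c);cv2.imwrite(f"pics/{c}0.png",d["color"][:,:,::-1])
    print(c,np.round(d["camera_matrix"],1).tolist(),[ (k,np.round(d[k],3).tolist()) for k in d if k not in("color","camera_matrix")])
E
```

```text
pics
{'clock': np.float64(0.0), 'q': array([-1.433,  0.577,  0.025,  1.438, -0.015,  1.129, -0.056]), 'joint_velocities': array([ 0.   ,  0.   , -0.001, -0.003, -0.001, -0.001,  0.001]), 'joint_torque': array([ 1.0000e-03, -7.6576e+01,  2.2510e+00, -2.8597e+01,  1.5000e-02,
        1.3000e-02, -0.0000e+00]), 'tcp_pos': array([0.148, 0.658, 0.303]), 'tcp_rot': array([3.142e+00, 2.000e-03, 1.349e+00]), 'ft_force': array([0.716, 1.051, 0.72 ]), 'ft_torque': array([-0.019, -0.01 ,  0.002]), 'finger_gap': np.float64(0.085)}
scene [[438.8, 0.0, 281.9], [0.0, 438.8, 215.2], [0.0, 0.0, 1.0]] [('R', [[-0.51, -0.86, -0.018], [-0.395, 0.252, -0.884], [0.765, -0.443, -0.468]]), ('t', [0.285, 0.264, 0.876])]
top [[533.7, 0.0, 274.6], [0.0, 533.7, 208.5], [0.0, 0.0, 1.0]] [('R', [[0.003, -1.0, -0.024], [-0.996, -0.001, -0.088], [0.088, 0.024, -0.996]]), ('t', [0.016, 0.541, 1.181])]
wrist [[331.5, 0.0, 276.7], [0.0, 331.5, 207.5], [0.0, 0.0, 1.0]] [('T_tool_cam', [[1.0, 0.001, 0.0, -0.002], [-0.001, 0.961, 0.275, -0.071], [0.0, -0.275, 0.961, -0.071], [0.0, 0.0, 0.0, 1.0]])]
```

View pics/scene0.png

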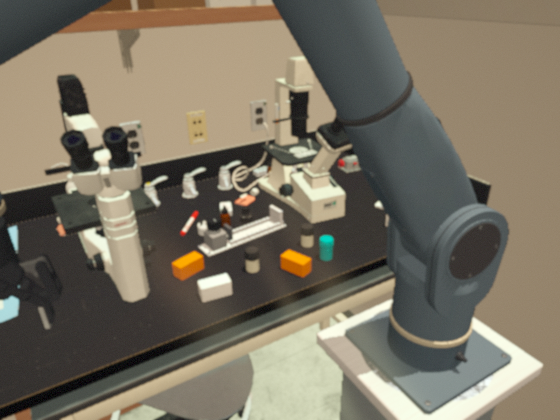

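View pics/top0.png

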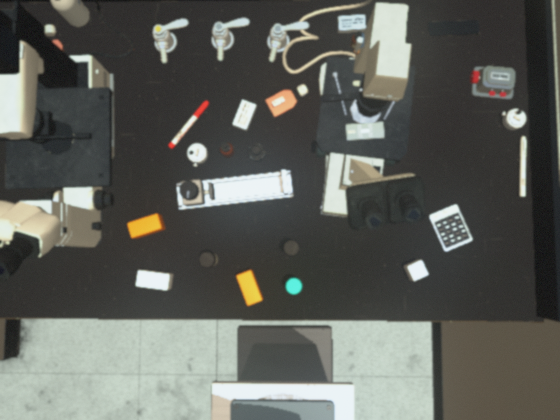

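View pics/wrist0.png

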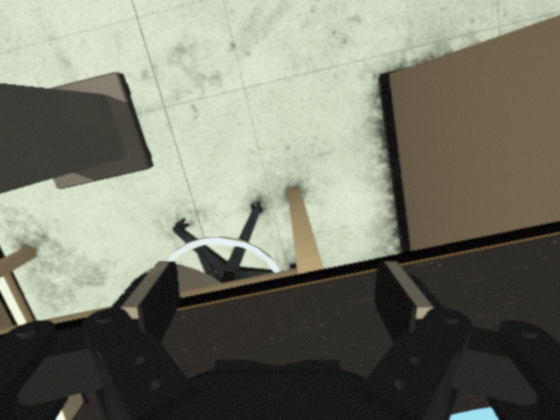

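```bash
cat > h.py <<'E'
from bench import r,vision,regions_of,pinpoint
import cv2,numpy as np
def snap(c,fn=None):
    d=vision.snapshot(c)
    if fn: cv2.imwrite(f"pics/{fn}.png",d["color"][:,:,::-1])
    return d
def ray(d,px,s=None):
    row,col=px
    v=np.linalg.inv(d["camera_matrix"])@np.array([col,row,1.])
    if "R" in d:
        R=d["R"].T; return -R@d["t"],R@v
    from scipy.spatial.transform import Rotation as Ro
    s=s or r.state(); Rt=Ro.from_euler('xyz',s["tcp_rot"]).as_matrix(); T=d["T_tool_cam"]
    return Rt@T[:3,3]+s["tcp_pos"],Rt@T[:3,:3]@v
def atz(d,px,z,s=None):
    o,v=ray(d,px,s); return o+v*(z-o[2])/v[2]
def proj(d,X,s=None):
    X=np.array(X,float)
    if "R" in d: c=d["R"]@X+d["t"]
    else:
        from scipy.spatial.transform import Rotation as Ro
        s=s or r.state(); Rt=Ro.from_euler('xyz',s["tcp_rot"]).as_matrix(); T=d["T_tool_cam"]
        c=T[:3,:3].T@(Rt.T@(X-s["tcp_pos"])-T[:3,3])
    p=d["camera_matrix"]@c; return p[1]/p[2],p[0]/p[2]
E
python3 - <<'E'
from h import *
d=snap("top"); 
Z={"cradle":0,"row_end":.006,"pad_face":.03,"cap_grip":.076,"case_a_mid":.0295,"block_long_mid":.02,"block_short_mid":.02,"ocular":0,"oil":0,"tally":0}
for n,z in Z.items():
    for q in pinpoint("top",n)[:6]:
        print(n,round(q["score"],2),np.round(q["location"],1),np.round(atz(d,q["location"],z)[:2],4))
d2=d["color"][80:310,110:450,::-1];cv2.imwrite("pics/topz.png",cv2.resize(d2,None,fx=2.3,fy=2.3,interpolation=cv2.INTER_CUBIC))
d=snap("scene");cv2.imwrite("pics/scz.png",cv2.resize(d["color"][180:310,150:420,::-1],None,fx=2.9,fy=2.9,interpolation=cv2.INTER_CUBIC))
E
```

```text
cradle 0.59 [189.8 234. ] [0.5865 0.112 ]
row_end 0.88 [182.4 279. ] [0.6029 0.0078]
row_end 0.25 [278.2 154.1] [0.3829 0.2918]
pad_face 0.46 [190.  211.7] [0.5823 0.1595]
cap_grip 0.76 [188.3 189.1] [0.5803 0.2023]
case_a_mid 0.63 [286.2 294.4] [ 0.3676 -0.0273]
case_a_mid 0.49 [250.1 293. ] [ 0.4474 -0.0242]
case_a_mid 0.35 [269.  415.6] [ 0.4066 -0.2952]
block_long_mid 0.71 [281.  154.2] [0.3772 0.2879]
block_long_mid 0.7 [285.2 247.9] [0.3688 0.0766]
block_long_mid 0.59 [224.1 145.2] [0.5054 0.3115]
block_short_mid 0.64 [190.5 231.7] [0.5824 0.1152]
block_short_mid 0.59 [269.9 414.2] [ 0.4043 -0.2944]
ocular 0.48 [156.2 259.4] [0.6652 0.0536]
oil 0.62 [191.2 188.8] [0.5832 0.217 ]
oil 0.43 [151.3 230.2] [0.6768 0.1218]
tally 0.73 [154.8 195.3] [0.6687 0.2033]
```

View pics/topz.png

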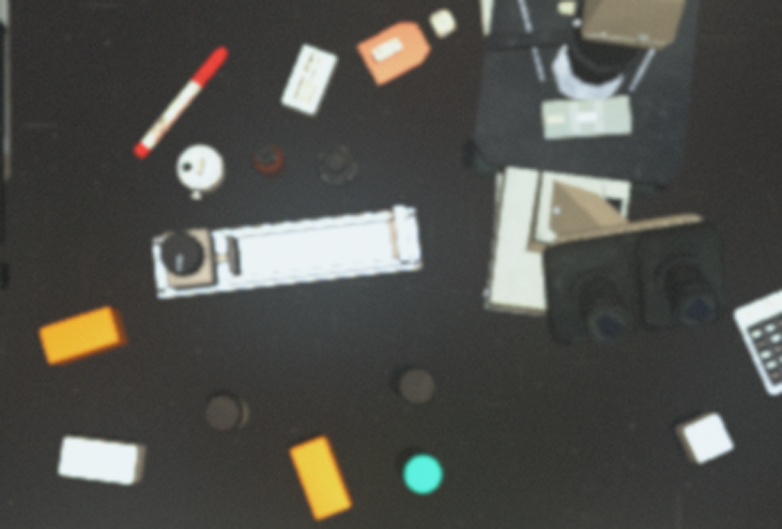

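View pics/scz.png

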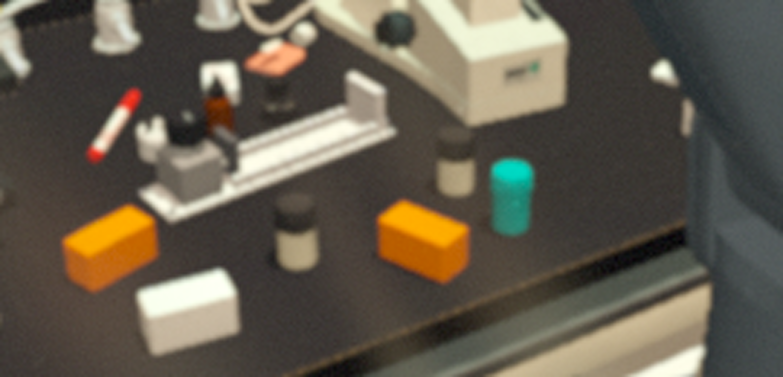

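```bash
cat >> h.py <<'E'
from scipy.spatial.transform import Rotation as Ro
def plan(pos,yaw,claw=1,n=None,vmax=1.0):
    s=r.state();R0=Ro.from_euler('xyz',s["tcp_rot"]);R1=Ro.from_euler('xyz',[np.pi,0,yaw])
    rv=(R0.inv()*R1).as_rotvec(); dp=np.array(pos)-s["tcp_pos"]
    m=int(np.ceil(max(np.linalg.norm(dp)/.025/vmax,np.linalg.norm(rv)/np.radians(5),1))); n=max(n or 0,m)
    rows=[]
    for i in range(n):
        Ri=R0*Ro.from_rotvec(rv*i/n)
        sh=Ri.inv().apply(dp/n)/.025
        rows.append([round(float(v),2)+0.0 for v in np.r_[rv/n/np.radians(5),sh]]+[claw])
    print("from",np.round(s["tcp_pos"],4),np.round(s["tcp_rot"],3),"n",n)
    for i in range(0,n,5): print(str(rows[i:i+5]).replace(" ",""))
E
python3 - <<'E'
from h import *
d=snap("top")
for px in [(259,207),(247,291)]: print(np.round(atz(d,px,.059),4))
R=regions_of("top","case_a_mid")
for q in R[:6]:
    print(round(q["score"],2),q["location"],q["region"].sum())
plan([.46,.19,.26],.35)
E
```

```text
[0.4272 0.1635 0.059 ]
[ 0.4538 -0.0195  0.059 ]
0.73 [246.0, 294.0] 230
0.72 [283.9, 293.9] 191
from [0.1485 0.6585 0.3039] [ 3.142 -0.     1.349] n 23
[[0.0,0.0,0.5,-0.68,0.71,0.08,1],[0.0,0.0,0.5,-0.64,0.74,0.08,1],[0.0,0.0,0.5,-0.61,0.76,0.08,1],[0.0,0.0,0.5,-0.58,0.79,0.08,1],[0.0,0.0,0.5,-0.54,0.81,0.08,1]]
[[0.0,0.0,0.5,-0.51,0.84,0.08,1],[0.0,0.0,0.5,-0.47,0.86,0.08,1],[0.0,0.0,0.5,-0.43,0.88,0.08,1],[0.0,0.0,0.5,-0.39,0.9,0.08,1],[0.0,0.0,0.5,-0.35,0.91,0.08,1]]
[[0.0,0.0,0.5,-0.32,0.93,0.08,1],[0.0,0.0,0.5,-0.27,0.94,0.08,1],[0.0,0.0,0.5,-0.23,0.95,0.08,1],[0.0,0.0,0.5,-0.19,0.96,0.08,1],[0.0,0.0,0.5,-0.15,0.97,0.08,1]]
[[0.0,0.0,0.5,-0.11,0.97,0.08,1],[0.0,0.0,0.5,-0.07,0.98,0.08,1],[0.0,0.0,0.5,-0.02,0.98,0.08,1],[0.0,0.0,0.5,0.02,0.98,0.08,1],[0.0,0.0,0.5,0.06,0.98,0.08,1]]
[[0.0,0.0,0.5,0.1,0.97,0.08,1],[0.0,0.0,0.5,0.15,0.97,0.08,1],[0.0,0.0,0.5,0.19,0.96,0.08,1]]
```

Request:
play_rows([
  [[0,0,0.5,-0.68,0.71,0.08,1],[0,0,0.5,-0.64,0.74,0.08,1],[0,0,0.5,-0.61,0.76,0.08,1],[0,0,0.5,-0.58,0.79,0.08,1],[0,0,0.5,-0.54,0.81,0.08,1]],
])

```text
clock: 1.27
tcp_pos: [0.2167, 0.5556, 0.2939]
tcp_rot: [3.142, -0.0, 1.129]
ft_force: [0.0, 0.9, 0.6]
finger_gap: 0.0852
```

Request:
play_rows([
  [[0,0,0.5,-0.51,0.84,0.08,1],[0,0,0.5,-0.47,0.86,0.08,1],[0,0,0.5,-0.43,0.88,0.08,1],[0,0,0.5,-0.39,0.9,0.08,1],[0,0,0.5,-0.35,0.91,0.08,1]],
])

```text
clock: 1.68
tcp_pos: [0.2847, 0.4538, 0.284]
tcp_rot: [-3.141, -0.0, 0.91]
ft_force: [0.0, -0.3, 0.6]
finger_gap: 0.0857
```

Request:
play_rows([
  [[0,0,0.5,-0.32,0.93,0.08,1],[0,0,0.5,-0.27,0.94,0.08,1],[0,0,0.5,-0.23,0.95,0.08,1],[0,0,0.5,-0.19,0.96,0.08,1],[0,0,0.5,-0.15,0.97,0.08,1]],
])

```text
clock: 2.1
tcp_pos: [0.3524, 0.3518, 0.274]
tcp_rot: [-3.141, -0.001, 0.692]
ft_force: [0.4, -0.3, -0.6]
finger_gap: 0.0854
```

Request:
play_rows([
  [[0,0,0.5,-0.11,0.97,0.08,1],[0,0,0.5,-0.07,0.98,0.08,1],[0,0,0.5,-0.02,0.98,0.08,1],[0,0,0.5,0.02,0.98,0.08,1],[0,0,0.5,0.06,0.98,0.08,1]],
])

```text
clock: 2.52
tcp_pos: [0.4199, 0.2495, 0.2641]
tcp_rot: [-3.141, -0.001, 0.474]
ft_force: [0.1, -0.3, -0.3]
finger_gap: 0.0854
```

Request:
play_rows([
  [[0,0,0.5,0.1,0.97,0.08,1],[0,0,0.5,0.15,0.97,0.08,1],[0,0,0.5,0.19,0.96,0.08,1],[0,0,0,0,0,0,1],[0,0,0,0,0,0,1]],
])

```text
clock: 2.93
tcp_pos: [0.4603, 0.1881, 0.258]
tcp_rot: [3.141, -0.0, 0.343]
ft_force: [-0.5, 0.7, -0.4]
finger_gap: 0.0855
```

```bash
python3 - <<'E'
from h import *
s=r.state();d=snap("wrist","w1")
print(s["clock"],s["tcp_pos"],s["tcp_rot"],s["q"])
Z={"row_end":.006,"pad_face":.03,"cap_grip":.076,"case_a_mid":.0295,"block_long_mid":.02,"cradle":0}
for n,z in Z.items():
    for q in pinpoint("wrist",n)[:6]:
        print(n,round(q["score"],2),np.round(q["location"],1),np.round(atz(d,q["location"],z,s)[:2],4))
E
```

```text
2.9333 [0.46029516 0.18806523 0.25799446] [ 3.14129548e+00 -2.90870317e-04  3.42768620e-01] [-0.73407323  0.38627157  0.35015672  1.96924041 -0.17808057  0.81512441
  0.05768204]
row_end 0.68 [370.4 336.5] [0.6006 0.0009]
pad_face 0.75 [257.6 383.6] [0.5804 0.1591]
case_a_mid 0.81 [363.5 204.9] [ 0.4506 -0.0206]
block_long_mid 0.89 [262.3 150.2] [0.3639 0.0711]
block_long_mid 0.79 [ 51.8 228.8] [0.3803 0.2856]
block_long_mid 0.76 [ 75.3 372. ] [0.5032 0.3097]
cradle 0.97 [284.  363.1] [0.5869 0.1131]
cradle 0.42 [257.8 385.4] [0.5968 0.1501]
```

View pics/w1.png

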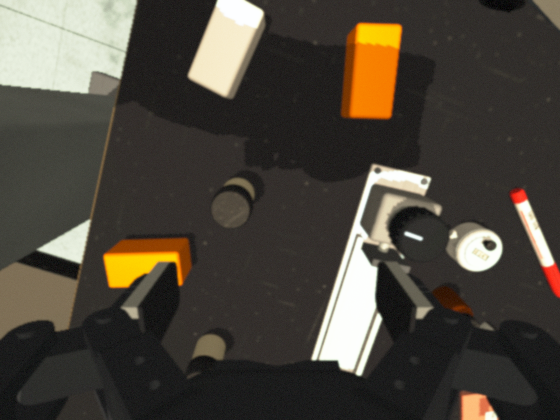

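```bash
python3 - <<'E'
from h import *
im=cv2.imread("pics/w1.png")
cv2.imwrite("pics/w1z.png",cv2.resize(im[155:365,300:470],None,fx=2.85,fy=2.85,interpolation=cv2.INTER_CUBIC))
d=snap("wrist");s=r.state()
# candidate cradle model: origin, yaw
o=np.array([.5865,.1125]);
for yaw in (.105,.115,.125):
  c,sn=np.cos(yaw),np.sin(yaw)
  def W(x,y,z): return [o[0]+c*x-sn*y,o[1]+sn*x+c*y,z]
  print(yaw,[np.round(proj(d,W(*p),s),1).tolist() for p in [(-30,132,6),(30,132,6),(-26,40,18),(-26,-60,18),(26,-20,18)] for p in [np.array(p)/1000]])
E
```

```text
0.105 [[165.5, 376.3], [180.0, 434.0], [255.6, 354.5], [337.1, 326.8], [316.2, 383.7]]
0.115 [[165.4, 375.0], [179.4, 432.9], [255.8, 354.0], [337.4, 327.3], [316.1, 384.0]]
0.125 [[165.4, 373.6], [178.8, 431.7], [255.9, 353.5], [337.7, 327.8], [315.9, 384.2]]
```

View pics/w1z.png

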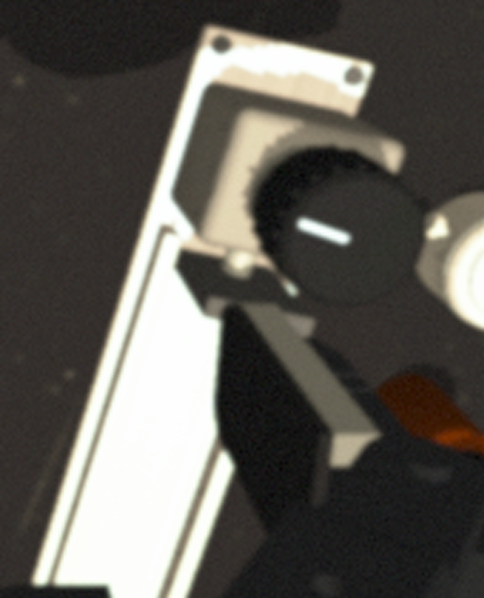

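```bash
python3 - <<'E'
from h import *
from scipy.optimize import least_squares
d=snap("wrist");s=r.state()
def f(p,full=False):
  ox,oy,yaw=p;c,sn=np.cos(yaw),np.sin(yaw)
  W=lambda x,y,z:[ox+c*x-sn*y,oy+sn*x+c*y,z]
  P=lambda *a:np.array(proj(d,W(*a),s))[::-1]
  e=[*(P(-.03,.132,.005)-[371.2,163.8]),*(P(.03,.132,.005)-[430.9,177.8])]
  # left edge
  a,b=P(-.03,.132,.005),P(-.03,-.1,.005);q=np.array([311.6,360.3]);n=np.array([-(b-a)[1],(b-a)[0]]);n/=np.linalg.norm(n)
  e.append((q-a)@n)
  return np.array(e)
q=least_squares(f,[.5865,.1125,.115]);print(q.x,f(q.x))
# block long & case corners
im=cv2.imread("pics/w1.png")
cv2.imwrite("pics/w1b.png",cv2.resize(im[0:240,170:290],None,fx=2.5,fy=2.5,interpolation=cv2.INTER_CUBIC))
E
```

```text
[0.58479242 0.11289797 0.12355993] [ 0.83195679  0.25970609 -0.84033204 -0.30641918 -0.00105457]
```

View pics/w1b.png

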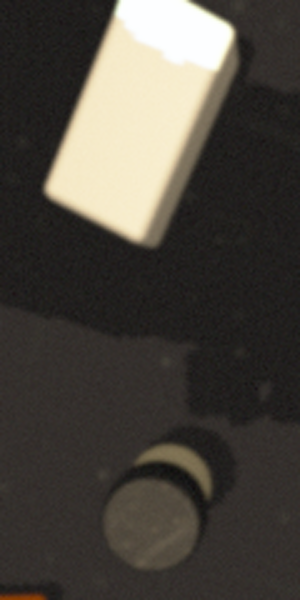

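```bash
python3 - <<'E'
from h import *
d=snap("wrist");s=r.state()
p=atz(d,(209.2,230.8),.059,s);print(p)
plan([p[0],p[1],.175],.343)
plan([p[0],p[1],.099],.343)
E
```

```text
[0.4248107  0.16658814 0.059     ]
from [0.4595 0.1896 0.2579] [-3.142 -0.     0.346] n 4
[[0.0,0.0,0.01,-0.4,0.1,0.83,1],[0.0,0.0,0.01,-0.4,0.1,0.83,1],[0.0,0.0,0.01,-0.4,0.1,0.83,1],[0.0,0.0,0.01,-0.4,0.1,0.83,1]]
from [0.4595 0.1896 0.2579] [-3.142 -0.     0.346] n 7
[[0.0,0.0,0.01,-0.23,0.06,0.91,1],[0.0,0.0,0.01,-0.23,0.06,0.91,1],[0.0,0.0,0.01,-0.23,0.06,0.91,1],[0.0,0.0,0.01,-0.23,0.06,0.91,1],[0.0,0.0,0.01,-0.23,0.06,0.91,1]]
[[0.0,0.0,0.01,-0.23,0.06,0.91,1],[0.0,0.0,0.01,-0.23,0.06,0.91,1]]
```

Request:
play_rows([
  [[0,0,0,-0.4,0.1,0.83,1],[0,0,0,-0.4,0.1,0.83,1],[0,0,0,-0.4,0.1,0.83,1],[0,0,0,-0.4,0.1,0.83,1],[0,0,0,0,0,0,1]],
])

```text
clock: 3.85
tcp_pos: [0.4225, 0.1648, 0.1723]
tcp_rot: [3.141, 0.006, 0.345]
ft_force: [-1.0, -0.2, -0.1]
finger_gap: 0.0856
```

```bash
python3 - <<'E'
from h import *
s=r.state();d=snap("wrist","w2")
print(s["clock"],s["tcp_pos"])
for n,z in {"case_a_mid":.0295}.items():
    for q in pinpoint("wrist",n)[:6]:
        print(n,round(q["score"],2),np.round(q["location"],1),np.round(atz(d,q["location"],z,s)[:2],4))
E
```

```text
3.85 [0.42245839 0.16480855 0.17232242]
```

View pics/w2.png

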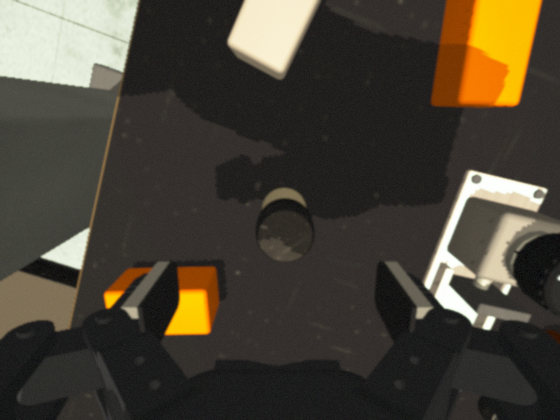

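```bash
python3 - <<'E'
from h import *
s=r.state();d=snap("wrist")
p=atz(d,(233,285),.059,s);print(s["tcp_pos"],p)
plan([p[0],p[1],.099],.343,n=5)
E
```

```text
[0.42555313 0.16625926 0.17503706] [0.4288743  0.16698072 0.059     ]
from [0.4263 0.1667 0.1757] [-3.142e+00 -1.000e-03  3.450e-01] n 5
[[0.0,0.0,0.01,0.02,0.0,0.61,1],[0.0,0.0,0.01,0.02,0.0,0.61,1],[0.0,0.0,0.01,0.02,0.0,0.61,1],[0.0,0.0,0.01,0.02,0.0,0.61,1],[0.0,0.0,0.01,0.02,0.0,0.61,1]]
```

Request:
play_rows([
  [[0,0,0,0,0,0.61,1],[0,0,0,0,0,0.61,1],[0,0,0,0,0,0.61,1],[0,0,0,0,0,0.61,1],[0,0,0,0,0,0.61,1]],
])

```text
clock: 4.42
tcp_pos: [0.4271, 0.1674, 0.0992]
tcp_rot: [-3.141, -0.003, 0.346]
ft_force: [0.7, 0.3, -0.3]
finger_gap: 0.0855
```

Request:
play_rows([
  [[0,0,0,0,0,0,0.2],[0,0,0,0,0,0,0.2],[0,0,0,0,0,0,0.2],[0,0,0,0,0,0,0.2],[0,0,0,0,0,0,0.2]],
], squeeze=30)

```text
clock: 4.83
tcp_pos: [0.4262, 0.1666, 0.0998]
tcp_rot: [-3.141, -0.002, 0.346]
ft_force: [-0.2, -0.4, 6.3]
finger_gap: 0.0349
```

Request:
play_rows([
  [[0,0,0,0,0,0,0.2],[0,0,0,0,0,0,0.2],[0,0,0,0,0,0,0.2],[0,0,0,0,0,0,0.2]],
])

```text
clock: 5.17
tcp_pos: [0.4262, 0.1666, 0.0998]
tcp_rot: [-3.141, -0.002, 0.345]
ft_force: [0.8, 0.1, 6.7]
finger_gap: 0.0345
```

```bash
python3 - <<'E'
from h import *
plan([.5965,.0215,.19],.12,claw=.2)
E
```

```text
from [0.4262 0.1666 0.0998] [-3.141e+00 -2.000e-03  3.450e-01] n 10
[[0.0,0.0,0.26,0.45,0.78,-0.36,0.2],[0.0,0.0,0.26,0.46,0.77,-0.36,0.2],[0.0,0.0,0.26,0.48,0.76,-0.36,0.2],[0.0,0.0,0.26,0.5,0.74,-0.36,0.2],[0.0,0.0,0.26,0.51,0.73,-0.36,0.2]]
[[0.0,0.0,0.26,0.53,0.72,-0.36,0.2],[0.0,0.0,0.26,0.55,0.71,-0.36,0.2],[0.0,0.0,0.26,0.56,0.7,-0.36,0.2],[0.0,0.0,0.26,0.58,0.68,-0.36,0.2],[0.0,0.0,0.26,0.59,0.67,-0.36,0.2]]
```

Request:
play_rows([
  [[0,0,0,0,0,-0.8,0.2],[0,0,0,0,0,-0.9,0.2],[0,0,0,0,0,-0.95,0.2],[0,0,0,0,0,-0.95,0.2],[0,0,0,0,0,0,0.2]],
])

```text
clock: 5.58
tcp_pos: [0.4269, 0.1667, 0.1928]
tcp_rot: [-3.141, -0.006, 0.345]
ft_force: [0.1, 1.0, -0.6]
finger_gap: 0.0347
```

```bash
python3 - <<'E'
from h import *
plan([.5965,.0215,.19],.12,claw=.2)
E
```

```text
from [0.4269 0.1667 0.1928] [-3.141 -0.006  0.345] n 9
[[0.0,-0.01,0.29,0.49,0.86,0.01,0.2],[0.0,-0.01,0.29,0.51,0.85,0.01,0.2],[0.0,-0.01,0.29,0.53,0.84,0.01,0.2],[0.0,-0.01,0.29,0.55,0.82,0.01,0.2],[0.0,-0.01,0.29,0.57,0.81,0.01,0.2]]
[[0.0,-0.01,0.29,0.59,0.79,0.01,0.2],[0.0,-0.01,0.29,0.61,0.78,0.01,0.2],[0.0,-0.01,0.29,0.63,0.76,0.01,0.2],[0.0,-0.01,0.29,0.65,0.75,0.01,0.2]]
```

Request:
play_rows([
  [[0,0,0.29,0.49,0.86,0,0.2],[0,0,0.29,0.51,0.85,0,0.2],[0,0,0.29,0.53,0.84,0,0.2],[0,0,0.29,0.55,0.82,0,0.2],[0,0,0.29,0.57,0.81,0,0.2]],
])

```text
clock: 6.0
tcp_pos: [0.52, 0.0848, 0.189]
tcp_rot: [-3.141, -0.001, 0.218]
ft_force: [0.3, 0.1, -1.7]
finger_gap: 0.0348
```

Request:
play_rows([
  [[0,0,0.29,0.59,0.79,0,0.2],[0,0,0.29,0.61,0.78,0,0.2],[0,0,0.29,0.63,0.76,0,0.2],[0,0,0.29,0.65,0.75,0,0.2],[0,0,0,0,0,0,0.2]],
])

```text
clock: 6.42
tcp_pos: [0.5971, 0.0167, 0.1891]
tcp_rot: [3.139, -0.003, 0.112]
ft_force: [-0.3, 0.4, -0.4]
finger_gap: 0.0348
```

```bash
python3 - <<'E'
from h import *
s=r.state();d=snap("wrist","w3");d=snap("top","t3");s=r.state()
print(s["clock"],s["tcp_pos"],s["tcp_rot"],s["q"])
E
```

```text
6.5167 [0.59419815 0.02007308 0.18853696] [3.14136495e+00 1.11734747e-04 1.16270131e-01] [-0.33509346  0.60726178  0.35278019  1.80400788 -0.28372799  0.78025011
  0.2791673 ]
```

View pics/w3.png

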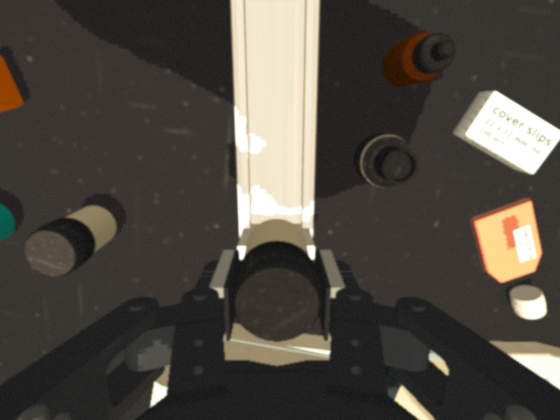

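View pics/t3.png

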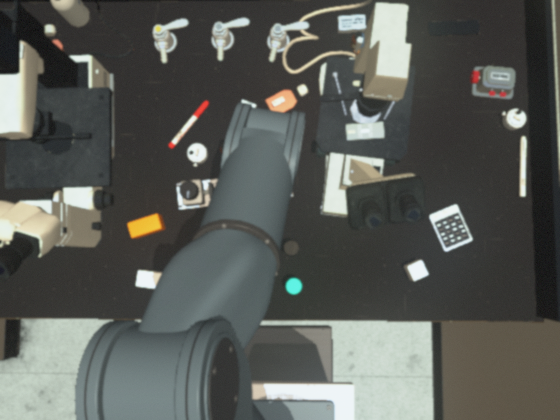

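```bash
python3 - <<'E'
from h import *
im=cv2.imread("pics/w3.png")
cv2.imwrite("pics/w3z.png",cv2.resize(im[180:370,200:360],None,fx=3.1,fy=3.1,interpolation=cv2.INTER_CUBIC))
E
```

```text
(no output)
```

View pics/w3z.png

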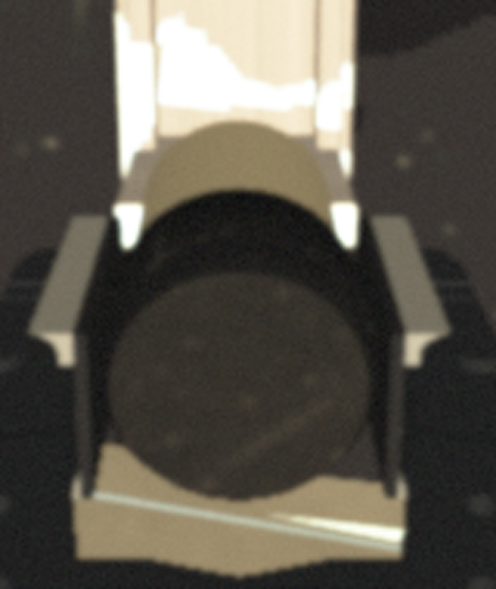

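```bash
python3 - <<'E'
from h import *
s=r.state();d=snap("wrist")
print(s["tcp_pos"],s["tcp_rot"])
for o,yaw in [((.5848,.1129),.1236),((.5865,.1125),.117)]:
  c,sn=np.cos(yaw),np.sin(yaw)
  W=lambda x,y,z:[o[0]+c*x-sn*y,o[1]+sn*x+c*y,z]
  for p in [(-.026,-.112,.054),(.026,-.112,.054),(-.026,-.122,.054),(.026,-.122,.054),(-.03,.02,.006),(.03,.02,.006),(0,-.112,.006)]:
    q=np.array(proj(d,W(*p),s));print(p,np.round(q,1),"zoom",np.round((q-[180,200])*3.1))
  v=s["tcp_pos"][:2]-o; print("tcp local",c*v[0]+sn*v[1],-sn*v[0]+c*v[1])
E
```

```text
[0.59419815 0.02007308 0.18853696] [3.14136495e+00 1.11734747e-04 1.16270131e-01]
(-0.026, -0.112, 0.054) [248.7 243. ] zoom [213. 133.]
(0.026, -0.112, 0.054) [248.3 320.9] zoom [212. 375.]
(-0.026, -0.122, 0.054) [262.4 243.6] zoom [255. 135.]
(0.026, -0.122, 0.054) [262.  320.4] zoom [254. 373.]
(-0.03, 0.02, 0.006) [ 46.2 237.6] zoom [-415.  117.]
(0.03, 0.02, 0.006) [ 45.6 323.6] zoom [-417.  383.]
(0, -0.112, 0.006) [225.  281.1] zoom [140. 251.]
tcp local -0.0021177589513570703 -0.0932774217186425
(-0.026, -0.112, 0.054) [249.3 244.4] zoom [215. 138.]
(0.026, -0.112, 0.054) [249.4 322.2] zoom [215. 379.]
(-0.026, -0.122, 0.054) [263.  244.8] zoom [257. 139.]
(0.026, -0.122, 0.054) [263.  321.6] zoom [257. 377.]
(-0.03, 0.02, 0.006) [ 46.8 240.2] zoom [-413.  125.]
(0.03, 0.02, 0.006) [ 46.8 326.1] zoom [-413.  391.]
(0, -0.112, 0.006) [225.7 282.2] zoom [142. 255.]
tcp local -0.0031437706313175353 -0.09269365540951054
```

```bash
python3 - <<'E'
from h import *
s=r.state();d=snap("wrist")
c,sn=np.cos(.117),np.sin(.117)
zt=s["tcp_pos"][2]-.0998+.059
def L(px,z):
    v=atz(d,px,z,s); v=v[:2]-s["tcp_pos"][:2]; return c*v[0]+sn*v[1],-sn*v[0]+c*v[1]
print("cap",L((303.9,277.4),zt))
print("cap top/bot edges",L((267.7,277.4),zt),L((340.3,277.4),zt),"LR",L((303.9,235),zt),L((303.9,319.5),zt))
print("foot front",L((219.3,276.6),zt-.059))
print("wall top in/out",L((245.5,276.3),.054),L((260.6,276.3),.054))
E
```

```text
cap (np.float64(-0.0009449332694739063), np.float64(-0.0015824682085539621))
cap top/bot edges (np.float64(-0.000982501616335335), np.float64(0.013599692954922441)) (np.float64(-0.0009044793443232424), np.float64(-0.017930752406348102)) LR (np.float64(-0.01715325023714115), np.float64(-0.001628391414429357)) (np.float64(0.015141840153206076), np.float64(-0.0015368893733649618))
foot front (np.float64(-0.0013839719160315541), np.float64(0.013195029097212554))
wall top in/out (np.float64(-0.0015928137304551762), np.float64(-0.01643327258217576)) (np.float64(-0.001575699224303299), np.float64(-0.027400866680556597))
```

Request:
play_rows([
  [[0,0,0,0,-0.24,0,0.2],[0,0,0,0,0,0.8,0.2],[0,0,0,0,0,0.8,0.2],[0,0,0,0,0,0.5,0.2],[0,0,0,0,0,0,0.2]],
])

```text
clock: 7.03
tcp_pos: [0.5915, 0.0285, 0.1339]
tcp_rot: [-3.141, 0.004, 0.12]
ft_force: [-0.4, -0.2, -0.2]
finger_gap: 0.0348
```

```bash
python3 - <<'E'
from h import *
s=r.state();d=snap("wrist","w4");print(s["tcp_pos"],s["tcp_rot"],s["ft_force"])
im=cv2.imread("pics/w4.png")
cv2.imwrite("pics/w4z.png",cv2.resize(im[100:370,180:380],None,fx=2.2,fy=2.2,interpolation=cv2.INTER_CUBIC))
E
```

```text
[0.59152836 0.02845671 0.13389487] [-3.14073411  0.00425621  0.11957776] [-0.43997468 -0.21436165 -0.21352583]
```

View pics/w4z.png

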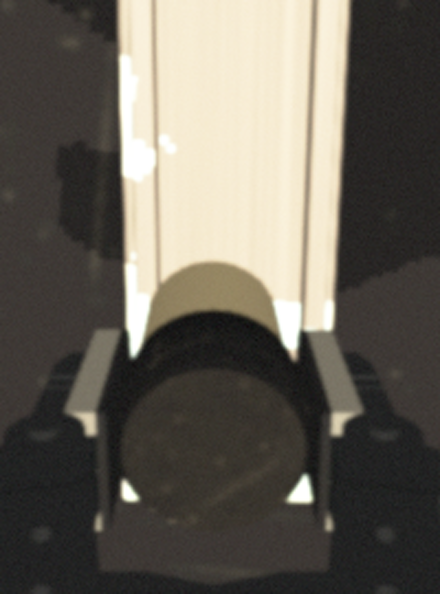

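Request:
play_rows([
  [[0,0,0,0,0,0,0.2],[0,0,0,0,0,0,0.2],[0,0,0,0,0,0,0.2]],
])

```text
clock: 7.33
tcp_pos: [0.5938, 0.027, 0.1372]
tcp_rot: [-3.142, -0.002, 0.118]
ft_force: [-0.1, 0.5, 0.3]
finger_gap: 0.0347
```

```bash
python3 - <<'E'
from h import *
s=r.state();d=snap("wrist","w5");print(s["tcp_pos"],s["tcp_rot"],s["ft_force"])
im=cv2.imread("pics/w5.png")
cv2.imwrite("pics/w5z.png",cv2.resize(im[100:370,180:380],None,fx=2.2,fy=2.2,interpolation=cv2.INTER_CUBIC))
E
```

```text
[0.59380226 0.02704262 0.13721087] [-3.14153860e+00 -1.59546362e-03  1.17997761e-01] [-0.09593143  0.45736999  0.27363352]
```

View pics/w5z.png

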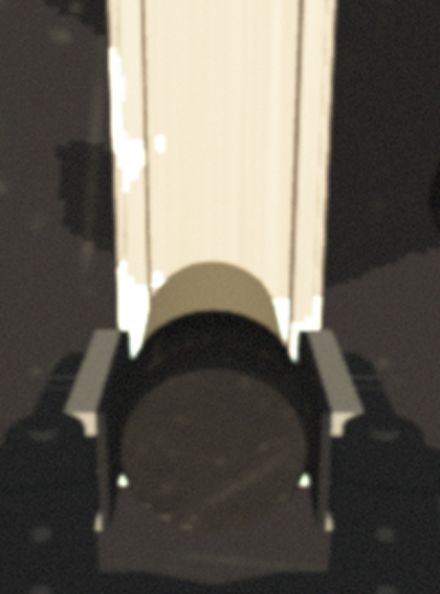

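Request:
play_rows([
  [[0,0,0,0.09,0,0,0.2],[0,0,0,0,0,0.3,0.2],[0,0,0,0,0,0,0.2],[0,0,0,0,0,0,0.2],[0,0,0,0,0,0,0.2]],
])

```text
clock: 7.8
tcp_pos: [0.5955, 0.027, 0.1284]
tcp_rot: [3.142, 0.001, 0.117]
ft_force: [-0.0, 0.5, -0.4]
finger_gap: 0.0345
```

```bash
python3 - <<'E'
from h import *
s=r.state();d=snap("wrist","w6");print(s["tcp_pos"],s["tcp_rot"],s["ft_force"])
im=cv2.imread("pics/w6.png")
cv2.imwrite("pics/w6z.png",cv2.resize(im[100:370,180:380],None,fx=2.2,fy=2.2,interpolation=cv2.INTER_CUBIC))
E
```

```text
[0.5954778  0.02696832 0.12839652] [3.14154732e+00 5.84291258e-04 1.17465960e-01] [-0.03962879  0.51814089 -0.38431359]
```

View pics/w6z.png

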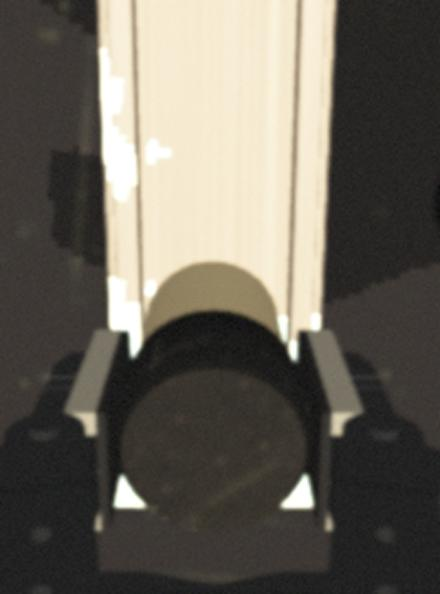

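Request:
play_rows([
  [[0,0,0,0.04,0,0.2,0.2],[0,0,0,0,0,0.3,0.2],[0,0,0,0,0,0.25,0.2],[0,0,0,0,0,0,0.2],[0,0,0,0,0,0,0.2]],
])

```text
clock: 8.27
tcp_pos: [0.5962, 0.0271, 0.1091]
tcp_rot: [3.142, 0.001, 0.118]
ft_force: [-0.0, 0.6, -0.7]
finger_gap: 0.0345
```

```bash
python3 - <<'E'
from h import *
s=r.state();d=snap("wrist","w6");print(s["tcp_pos"],s["tcp_rot"],s["ft_force"])
im=cv2.imread("pics/w6.png")
cv2.imwrite("pics/w6z.png",cv2.resize(im[100:370,180:380],None,fx=2.2,fy=2.2,interpolation=cv2.INTER_CUBIC))
E
```

```text
[0.59622167 0.02713653 0.10914135] [3.14158328e+00 1.43503952e-03 1.17591640e-01] [-0.04529139  0.63535242 -0.67764403]
```

View pics/w6z.png

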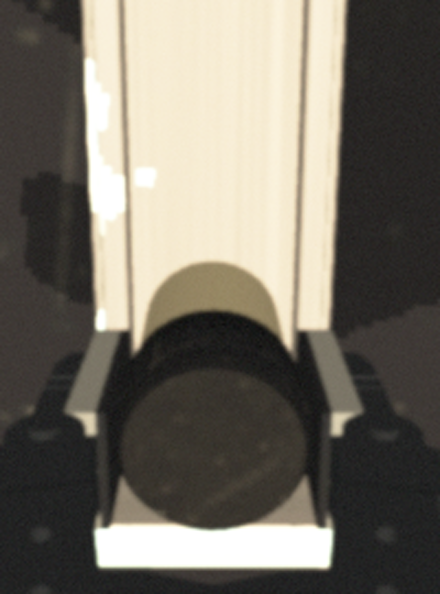

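Request:
play_rows([
  [[0,0,0,0,0,0.1,0.2],[0,0,0,0,0,0,0.2],[0,0,0,0,0,0,0.2]],
])

```text
clock: 8.57
tcp_pos: [0.5967, 0.0272, 0.1074]
tcp_rot: [3.142, -0.0, 0.118]
ft_force: [0.1, -0.7, -0.1]
finger_gap: 0.0346
```

Request:
play_rows([
  [[0,0,0,0,0,0,0.6],[0,0,0,0,0,0,0.9],[0,0,0,0,0,0,0.9],[0,0,0,0,0,0,0.9]],
])

```text
clock: 8.9
tcp_pos: [0.5967, 0.0272, 0.1075]
tcp_rot: [3.142, -0.0, 0.118]
ft_force: [0.1, -0.2, -0.3]
finger_gap: 0.0768
```

Request:
play_rows([
  [[0,0,0,0,0,-1,0.9],[0,0,0,0,0,-1,0.9],[0,0,0,0,0,-1,0.9],[0,0,0,0,0,-1,1],[0,0,0,0,0,0,1]],
])

```text
clock: 9.32
tcp_pos: [0.5986, 0.0268, 0.2121]
tcp_rot: [3.141, -0.007, 0.117]
ft_force: [-0.2, 0.2, 0.4]
finger_gap: 0.0857
```

```bash
python3 - <<'E'
from h import *
s=r.state();d=snap("wrist","w7");print(s["tcp_pos"])
plan([.448,-.0205,.20],-.05)
E
```

```text
[0.59858964 0.02681066 0.2121271 ]
from [0.5979 0.0271 0.21  ] [ 3.142 -0.005  0.118] n 7
[[0.0,-0.01,0.27,-0.88,0.17,0.05,1],[0.0,-0.01,0.27,-0.88,0.19,0.05,1],[0.0,-0.01,0.27,-0.87,0.21,0.05,1],[0.0,-0.01,0.27,-0.87,0.23,0.05,1],[0.0,-0.01,0.27,-0.86,0.25,0.06,1]]
[[0.0,-0.01,0.27,-0.86,0.27,0.06,1],[0.0,-0.01,0.27,-0.85,0.29,0.06,1]]
```

View pics/w7.png

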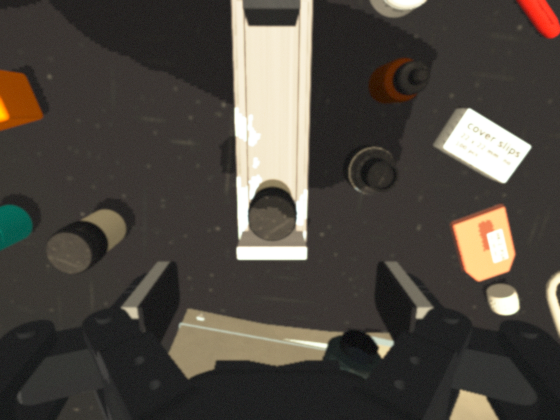

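```bash
python3 - <<'E'
from h import *
s=r.state();d=snap("wrist");print(s["tcp_pos"])
p=atz(d,(247,78),.059,s);print(p)
plan([p[0],p[1],.18],-.2,.65)
E
```

```text
[0.59785808 0.02708562 0.21000475]
[ 0.45837535 -0.01400866  0.059     ]
from [0.597  0.0273 0.2084] [-3.141e+00 -2.000e-03  1.180e-01] n 6
[[0.0,0.0,0.61,-0.95,0.16,0.19,0.65],[0.0,0.0,0.61,-0.94,0.21,0.19,0.65],[0.0,0.0,0.61,-0.93,0.26,0.19,0.65],[0.0,0.0,0.61,-0.91,0.31,0.19,0.65],[0.0,0.0,0.61,-0.89,0.36,0.19,0.65]]
[[0.0,0.0,0.61,-0.87,0.41,0.19,0.65]]
```

Request:
play_rows([
  [[0,0,0.6,-0.95,0.2,0.1,0.65],[0,0,0.6,-0.95,0.24,0.1,0.65],[0,0,0.6,-0.93,0.29,0.2,0.65],[0,0,0.6,-0.91,0.34,0.2,0.65],[0,0,0.6,-0.9,0.38,0.2,0.65]],
])

```text
clock: 9.83
tcp_pos: [0.4791, -0.0109, 0.1863]
tcp_rot: [3.141, 0.002, -0.147]
ft_force: [0.6, -0.4, 0.8]
finger_gap: 0.0557
```

Request:
play_rows([
  [[0,0,0.6,-0.9,0.42,0.2,0.65],[0,0,0,0,0,0,0.65],[0,0,0,0,0,0,0.65],[0,0,0,0,0,0,0.65],[0,0,0,0,0,0,0.65]],
])

```text
clock: 10.25
tcp_pos: [0.458, -0.0175, 0.1822]
tcp_rot: [3.142, -0.001, -0.195]
ft_force: [0.9, -0.0, 0.2]
finger_gap: 0.0554
```

```bash
python3 - <<'E'
from h import *
s=r.state();d=snap("wrist","w8");print(s["tcp_pos"])
E
```

```text
[ 0.45799036 -0.01748665  0.18222539]
```

View pics/w8.png

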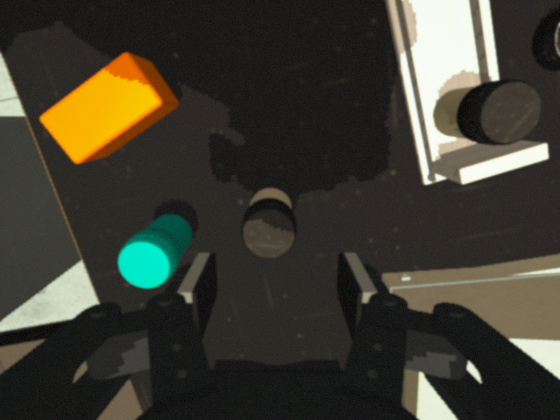

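```bash
python3 - <<'E'
from h import *
s=r.state();d=snap("wrist");print(s["tcp_pos"])
p=atz(d,(231,269),.059,s);print(p)
q=atz(d,(262,146),.059,s);print("turq",q)
plan([p[0],p[1],.099],-.196,.65,n=5)
E
```

```text
[ 0.45797623 -0.01750026  0.18225408]
[ 0.45207332 -0.01887983  0.059     ]
turq [ 0.37071001 -0.02433949  0.059     ]
from [ 0.4578 -0.0176  0.1823] [ 3.141 -0.    -0.196] n 5
[[0.0,0.0,0.0,-0.04,0.02,0.67,0.65],[0.0,0.0,0.0,-0.04,0.02,0.67,0.65],[0.0,0.0,0.0,-0.04,0.02,0.67,0.65],[0.0,0.0,0.0,-0.04,0.02,0.67,0.65],[0.0,0.0,0.0,-0.04,0.02,0.67,0.65]]
```

Request:
play_rows([
  [[0,0,0,-0.04,0.02,0.67,0.65],[0,0,0,-0.04,0.02,0.67,0.65],[0,0,0,-0.04,0.02,0.67,0.65],[0,0,0,-0.04,0.02,0.67,0.65],[0,0,0,-0.04,0.02,0.67,0.65]],
])

```text
clock: 10.77
tcp_pos: [0.4522, -0.0191, 0.0978]
tcp_rot: [-3.142, -0.001, -0.196]
ft_force: [0.1, 0.6, -1.3]
finger_gap: 0.0557
```

Request:
play_rows([
  [[0,0,0,0,0,0,0.65],[0,0,0,0,0,0,0.2],[0,0,0,0,0,0,0.2],[0,0,0,0,0,0,0.2],[0,0,0,0,0,0,0.2]],
])

```text
clock: 11.18
tcp_pos: [0.4522, -0.0192, 0.0994]
tcp_rot: [-3.141, -0.001, -0.196]
ft_force: [0.0, -0.0, -1.2]
finger_gap: 0.0347
```

Request:
play_rows([
  [[0,0,0,0,0,0,0.2],[0,0,0,0,0,0,0.2]],
])

```text
clock: 11.35
tcp_pos: [0.4519, -0.0192, 0.0991]
tcp_rot: [-3.141, -0.001, -0.196]
ft_force: [0.7, -0.3, 2.2]
finger_gap: 0.0346
```

Request:
play_rows([
  [[0,0,0,0,0,-0.8,0.2],[0,0,0,0,0,-0.9,0.2],[0,0,0,0,0,-0.95,0.2],[0,0,0,0,0,-0.95,0.2],[0,0,0,0,0,0,0.2]],
])

```text
clock: 11.77
tcp_pos: [0.453, -0.0195, 0.1921]
tcp_rot: [-3.14, -0.005, -0.197]
ft_force: [1.9, -0.1, -1.0]
finger_gap: 0.0346
```

```bash
python3 - <<'E'
from h import *
s=r.state();print(s["finger_gap"],s["tcp_pos"])
d=.040
plan([.5967-.117*d,.0272+.993*d,.19],.118,.2)
E
```

```text
0.03457318153306426 [ 0.45300197 -0.01954594  0.19209011]
from [ 0.453  -0.0195  0.1921] [-3.14  -0.005 -0.197] n 7
[[0.0,-0.01,-0.52,0.68,-0.64,0.02,0.2],[0.0,-0.01,-0.52,0.71,-0.61,0.02,0.2],[0.0,-0.01,-0.52,0.74,-0.58,0.02,0.2],[0.0,-0.01,-0.52,0.76,-0.54,0.01,0.2],[0.0,-0.01,-0.52,0.79,-0.51,0.01,0.2]]
[[0.0,-0.01,-0.52,0.81,-0.47,0.01,0.2],[0.0,-0.01,-0.52,0.83,-0.43,0.01,0.2]]
```

Request:
play_rows([
  [[0,0,-0.52,0.68,-0.64,0,0.2],[0,0,-0.52,0.71,-0.61,0,0.2],[0,0,-0.52,0.74,-0.58,0,0.2],[0,0,-0.52,0.76,-0.54,0,0.2],[0,0,-0.52,0.79,-0.51,0,0.2]],
])

```text
clock: 12.18
tcp_pos: [0.5515, 0.0436, 0.1882]
tcp_rot: [-3.141, 0.0, 0.033]
ft_force: [0.1, -0.2, -0.5]
finger_gap: 0.0351
```

Request:
play_rows([
  [[0,0,-0.52,0.81,-0.47,0,0.2],[0,0,-0.52,0.83,-0.43,0,0.2],[0,0,0,0,0,0,0.2],[0,0,0,0,0,0,0.2],[0,0,0,0,0,0,0.2]],
])

```text
clock: 12.6
tcp_pos: [0.5899, 0.0669, 0.188]
tcp_rot: [3.141, 0.002, 0.12]
ft_force: [-0.6, -0.6, -0.6]
finger_gap: 0.0348
```

```bash
python3 - <<'E'
from h import *
s=r.state();d=snap("wrist","w9");print(s["tcp_pos"],s["tcp_rot"])
E
```

```text
[0.58988254 0.06688915 0.18799949] [3.14133556e+00 1.54137564e-03 1.20226347e-01]
```

View pics/w9.png

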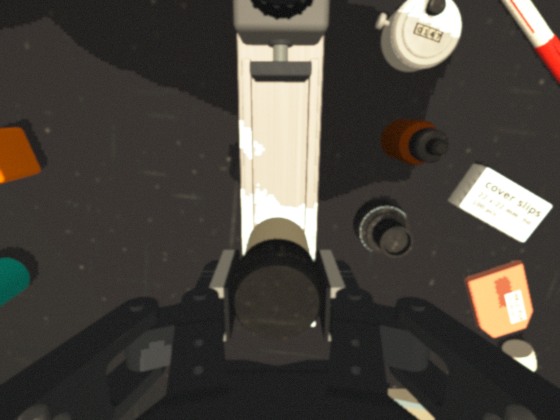

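Request:
play_rows([
  [[0,0,0,0.08,0.06,0.4,0.2],[0,0,0,0,0,0.9,0.2],[0,0,0,0,0,0.9,0.2],[0,0,0,0,0,0.2,0.2],[0,0,0,0,0,0,0.2]],
])

```text
clock: 13.07
tcp_pos: [0.5915, 0.0656, 0.1269]
tcp_rot: [3.141, 0.004, 0.12]
ft_force: [-0.1, 0.3, -0.8]
finger_gap: 0.035
```

Request:
play_rows([
  [[0,0,0,0,0,0,0.2],[0,0,0,0,0,0,0.2]],
])

```text
clock: 13.23
tcp_pos: [0.5934, 0.0659, 0.1297]
tcp_rot: [3.141, -0.001, 0.121]
ft_force: [-0.3, 0.9, 0.0]
finger_gap: 0.0348
```

```bash
python3 - <<'E'
from h import *
s=r.state();d=snap("wrist","w10");print(s["tcp_pos"],s["tcp_rot"])
im=cv2.imread("pics/w10.png")
cv2.imwrite("pics/w10z.png",cv2.resize(im[100:370,180:380],None,fx=2.2,fy=2.2,interpolation=cv2.INTER_CUBIC))
E
```

```text
[0.59339372 0.0658669  0.12967959] [ 3.14146054e+00 -1.49343980e-03  1.20690514e-01]
```

View pics/w10z.png

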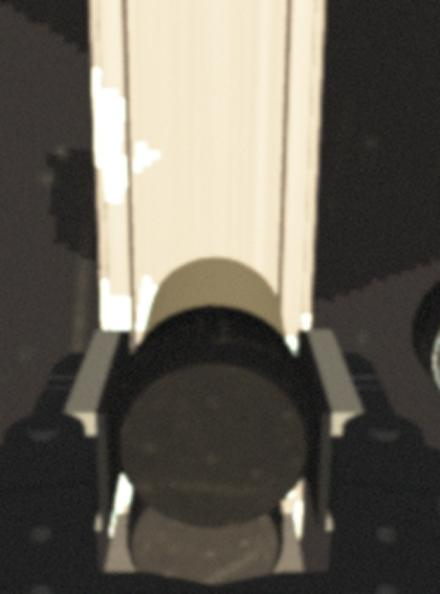

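Request:
play_rows([
  [[0,0,0,-0.06,0,0,0.2],[0,0,0,0,0,0.3,0.2],[0,0,0,0,0,0.3,0.2],[0,0,0,0,0,0,0.2],[0,0,0,0,0,0,0.2]],
])

```text
clock: 13.7
tcp_pos: [0.591, 0.066, 0.1129]
tcp_rot: [3.142, 0.001, 0.121]
ft_force: [0.6, -0.6, -1.4]
finger_gap: 0.035
```

Request:
play_rows([
  [[0,0,0,0,0,0,0.2],[0,0,0,0,0,0,0.2]],
])

```text
clock: 13.87
tcp_pos: [0.5915, 0.0659, 0.1137]
tcp_rot: [3.142, -0.0, 0.121]
ft_force: [-0.0, 0.3, -0.1]
finger_gap: 0.0348
```

```bash
python3 - <<'E'
from h import *
s=r.state();d=snap("wrist","w10");print(s["tcp_pos"],s["tcp_rot"])
im=cv2.imread("pics/w10.png")
cv2.imwrite("pics/w10z.png",cv2.resize(im[100:370,180:380],None,fx=2.2,fy=2.2,interpolation=cv2.INTER_CUBIC))
E
```

```text
[0.59147621 0.06593521 0.11369992] [ 3.14151637e+00 -9.65629157e-05  1.21127139e-01]
```

View pics/w10z.png

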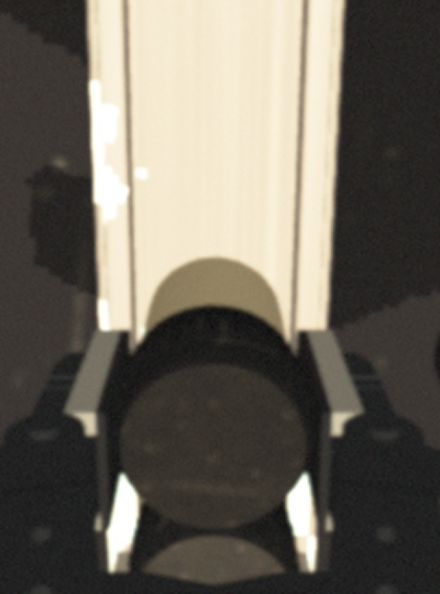

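Request:
play_rows([
  [[0,0,0,0,0,0.26,0.2],[0,0,0,0,0,0,0.2],[0,0,0,0,0,0,0.2],[0,0,0,0,0,0,0.2]],
])

```text
clock: 14.25
tcp_pos: [0.5913, 0.066, 0.107]
tcp_rot: [3.142, 0.0, 0.121]
ft_force: [-0.8, 0.2, -0.5]
finger_gap: 0.0347
```

Request:
play_rows([
  [[0,0,0,0,0,0,0.6],[0,0,0,0,0,0,0.8],[0,0,0,0,0,0,0.8],[0,0,0,0,0,0,0.8]],
])

```text
clock: 14.58
tcp_pos: [0.5914, 0.066, 0.1073]
tcp_rot: [3.142, -0.0, 0.121]
ft_force: [0.9, 0.1, 0.2]
finger_gap: 0.0683
```

Request:
play_rows([
  [[0,0,0,0,0,-1,0.8],[0,0,0,0,0,-1,0.9],[0,0,0,0,0,-1,0.9],[0,0,0,0,0,-1,1],[0,0,0,0,0,0,1]],
])

```text
clock: 15.0
tcp_pos: [0.5934, 0.0657, 0.2119]
tcp_rot: [-3.141, -0.007, 0.121]
ft_force: [1.0, -0.6, 0.7]
finger_gap: 0.0854
```

```bash
python3 - <<'E'
from h import *
s=r.state();d=snap("wrist","w11");print(s["tcp_pos"])
d=snap("top","t11")
for q in pinpoint("top","block_long_mid")[:6]:
        print(round(q["score"],2),np.round(q["location"],1),np.round(atz(d,q["location"],.02)[:2],4))
E
```

```text
[0.59336744 0.06571357 0.21187489]
0.78 [224.6 146. ] [0.5043 0.3096]
0.74 [285.  247.4] [0.3693 0.0778]
```

View pics/w11.png

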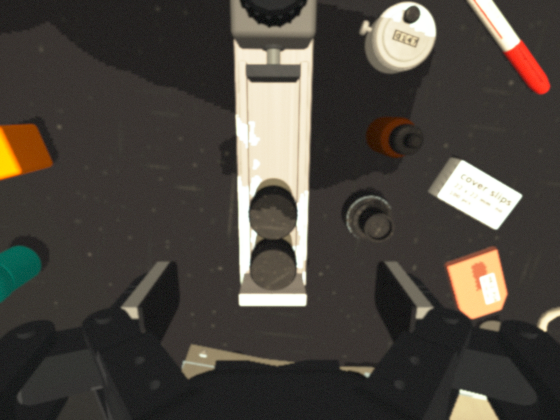

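View pics/t11.png

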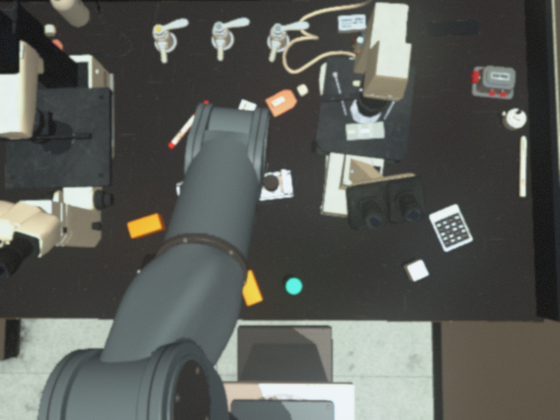

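```bash
python3 - <<'E'
from h import *
plan([.388,.270,.22],-.12)
E
```

```text
from [0.5912 0.0662 0.2071] [-3.141 -0.     0.121] n 12
[[0.0,0.0,0.23,-0.59,-0.76,-0.04,1],[0.0,0.0,0.23,-0.61,-0.74,-0.04,1],[0.0,0.0,0.23,-0.62,-0.73,-0.04,1],[0.0,0.0,0.23,-0.63,-0.72,-0.04,1],[0.0,0.0,0.23,-0.65,-0.71,-0.04,1]]
[[0.0,0.0,0.23,-0.66,-0.69,-0.04,1],[0.0,0.0,0.23,-0.68,-0.68,-0.04,1],[0.0,0.0,0.23,-0.69,-0.67,-0.04,1],[0.0,0.0,0.23,-0.7,-0.65,-0.04,1],[0.0,0.0,0.23,-0.72,-0.64,-0.04,1]]
[[0.0,0.0,0.23,-0.73,-0.62,-0.04,1],[0.0,0.0,0.23,-0.74,-0.61,-0.04,1]]
```

Request:
play_rows([
  [[0,0,0.23,-0.59,-0.76,-0.1,1],[0,0,0.23,-0.61,-0.74,-0.1,1],[0,0,0.23,-0.62,-0.73,-0.1,1],[0,0,0.23,-0.63,-0.72,0,1],[0,0,0.23,-0.65,-0.71,0,1]],
])

```text
clock: 15.57
tcp_pos: [0.5053, 0.1514, 0.2135]
tcp_rot: [3.141, 0.002, 0.02]
ft_force: [0.4, 0.2, 0.8]
finger_gap: 0.0853
```

Request:
play_rows([
  [[0,0,0.23,-0.66,-0.69,0,1],[0,0,0.23,-0.68,-0.68,0,1],[0,0,0.23,-0.69,-0.67,0,1],[0,0,0.23,-0.7,-0.65,0,1],[0,0,0.23,-0.72,-0.64,0,1]],
])

```text
clock: 15.98
tcp_pos: [0.4206, 0.2363, 0.2136]
tcp_rot: [3.14, 0.002, -0.081]
ft_force: [0.2, 0.9, -0.5]
finger_gap: 0.0854
```

Request:
play_rows([
  [[0,0,0.23,-0.73,-0.62,0,1],[0,0,0.23,-0.74,-0.61,0,1],[0,0,0,0,0,0,1],[0,0,0,0,0,0,1],[0,0,0,0,0,0,1]],
])

```text
clock: 16.4
tcp_pos: [0.3882, 0.2693, 0.2141]
tcp_rot: [3.14, 0.0, -0.119]
ft_force: [-0.2, -0.0, -0.3]
finger_gap: 0.0857
```

```bash
python3 - <<'E'
from h import *
s=r.state();d=snap("wrist","w12");print(s["tcp_pos"],s["tcp_rot"])
E
```

```text
[0.38816585 0.26934894 0.2140627 ] [ 3.14031662e+00  3.42662473e-04 -1.19268201e-01]
```

View pics/w12.png

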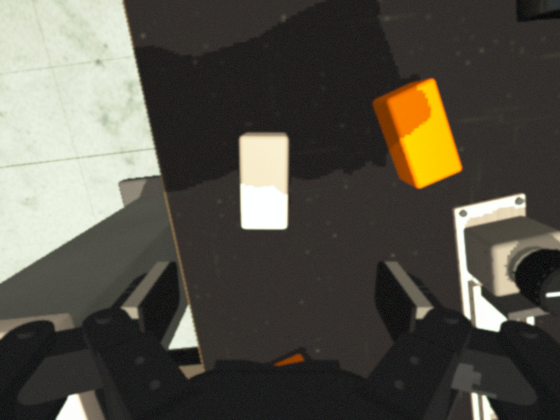

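```bash
python3 - <<'E'
from h import *
s=r.state();d=snap("wrist");im=d["color"]
g=(im.min(2)>120).astype(np.uint8);g[:,:200]=0;g[:,330:]=0;g[240:]=0
cs,_=cv2.findContours(g,0,1);c=max(cs,key=cv2.contourArea);print(cv2.minAreaRect(c),cv2.boundingRect(c))
for z in (.04,):
  for px in [(228.5,241),(228.5,288.5),(139,241),(139,288.5)]: print(px,atz(d,px,z,s))
cv2.imwrite("pics/w12z.png",cv2.resize(im[120:240,220:310,::-1],None,fx=5,fy=5,interpolation=cv2.INTER_CUBIC))
E
```

```text
((262.5, 180.99996948242188), (46.99999237060547, 93.99998474121094), -0.0) (239, 134, 48, 95)
(228.5, 241) [0.35751394 0.25346438 0.04      ]
(228.5, 288.5) [0.39446271 0.24904906 0.04      ]
(139, 241) [0.36774827 0.32160094 0.04      ]
(139, 288.5) [0.40198155 0.31750152 0.04      ]
```

View pics/w12z.png

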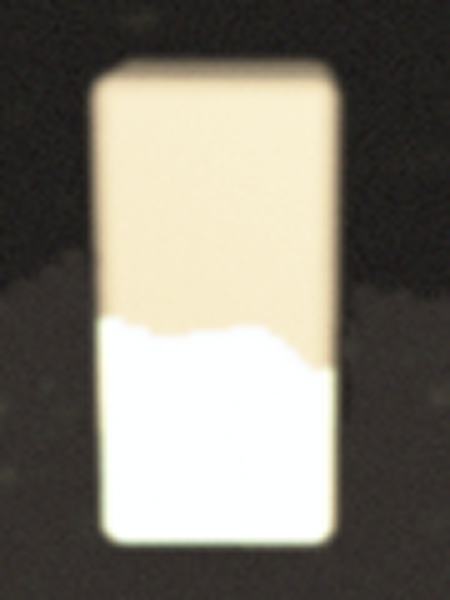

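```bash
python3 - <<'E'
from h import *
plan([.3805,.2868,.12],-.119,n=5)
E
```

```text
from [0.3887 0.2689 0.2143] [ 3.141 -0.    -0.121] n 5
[[0.0,0.0,0.0,-0.08,-0.14,0.75,1],[0.0,0.0,0.0,-0.08,-0.13,0.75,1],[0.0,0.0,0.0,-0.08,-0.13,0.75,1],[0.0,0.0,0.0,-0.08,-0.13,0.75,1],[0.0,0.0,0.0,-0.08,-0.13,0.75,1]]
```

Request:
play_rows([
  [[0,0,0,-0.08,-0.14,0.75,1],[0,0,0,-0.08,-0.14,0.75,1],[0,0,0,-0.08,-0.14,0.75,1],[0,0,0,-0.08,-0.14,0.75,1],[0,0,0,-0.08,-0.13,0.75,1]],
])

```text
clock: 16.92
tcp_pos: [0.381, 0.2874, 0.12]
tcp_rot: [3.141, -0.0, -0.122]
ft_force: [0.6, 0.2, 0.0]
finger_gap: 0.0852
```

Request:
play_rows([
  [[0,0,0,0,0,0,0.8],[0,0,0,0,0,0,0.8],[0,0,0,0,0,0,0.8]],
])

```text
clock: 17.17
tcp_pos: [0.3811, 0.2875, 0.1215]
tcp_rot: [-3.142, -0.001, -0.121]
ft_force: [-0.4, 0.5, 0.2]
finger_gap: 0.0684
```

```bash
python3 - <<'E'
from h import *
s=r.state();d=snap("wrist","w13");print(s["tcp_pos"],s["tcp_rot"])
E
```

```text
[0.38111658 0.28745525 0.1215499 ] [-3.14158190e+00 -5.28381118e-04 -1.21055838e-01]
```

View pics/w13.png

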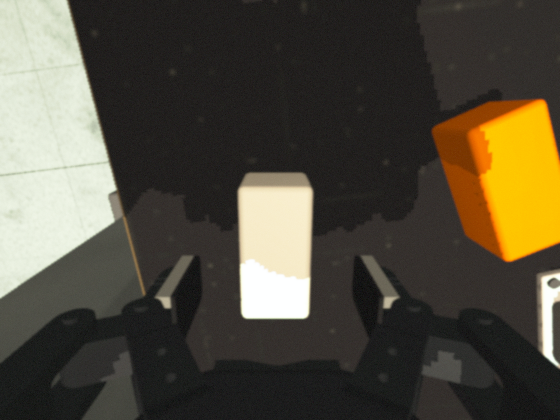

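Request:
play_rows([
  [[0,0,0,0,0,0.5,0.8],[0,0,0,0,0,0.5,0.8],[0,0,0,0,0,0.34,0.8],[0,0,0,0,0,0,0.8],[0,0,0,0,0,0,0.8]],
])

```text
clock: 17.63
tcp_pos: [0.3805, 0.2879, 0.0878]
tcp_rot: [3.142, 0.0, -0.12]
ft_force: [-0.2, -0.1, 0.3]
finger_gap: 0.0684
```

Request:
play_rows([
  [[0,0,0,0,0,0,0.2],[0,0,0,0,0,0,0.2],[0,0,0,0,0,0,0.2],[0,0,0,0,0,0,0.2],[0,0,0,0,0,0,0.2]],
])

```text
clock: 18.05
tcp_pos: [0.3806, 0.2883, 0.0881]
tcp_rot: [-3.141, -0.001, -0.12]
ft_force: [-0.2, 0.5, 4.2]
finger_gap: 0.0354
```

Request:
play_rows([
  [[0,0,0,0,0,0,0.2],[0,0,0,0,0,0,0.2],[0,0,0,0,0,0,0.2]],
])

```text
clock: 18.3
tcp_pos: [0.3806, 0.2883, 0.088]
tcp_rot: [-3.141, -0.001, -0.12]
ft_force: [-0.1, -0.2, 5.6]
finger_gap: 0.0356
```

Request:
play_rows([
  [[0,0,0,0,0,-0.6,0.2],[0,0,0,0,0,-0.9,0.2],[0,0,0,0,0,-0.9,0.2],[0,0,0,0,0,-0.9,0.2],[0,0,0,0,0,-0.9,0.2]],
])

```text
clock: 18.72
tcp_pos: [0.3801, 0.2879, 0.1937]
tcp_rot: [3.141, 0.0, -0.12]
ft_force: [0.1, 0.2, -0.9]
finger_gap: 0.0355
```

```bash
python3 - <<'E'
from h import *
s=r.state();d=snap("wrist","w14");print(s["tcp_pos"],s["tcp_rot"],s["finger_gap"])
o=np.array([.5914,.066]);D=.060
plan([.5914-.12*D,.066+.993*D,.20],.119,.2)
E
```

```text
[0.38011164 0.28787945 0.1937259 ] [ 3.14144492e+00  4.72567337e-05 -1.19761654e-01] 0.03548248634127057
from [0.3815 0.2885 0.1971] [-3.138e+00 -3.000e-03 -1.200e-01] n 11
[[0.0,0.0,-0.25,0.8,0.5,-0.01,0.2],[0.0,0.0,-0.25,0.79,0.52,-0.01,0.2],[0.0,0.0,-0.25,0.78,0.53,-0.01,0.2],[0.0,0.0,-0.25,0.77,0.55,-0.01,0.2],[0.0,0.0,-0.25,0.76,0.57,-0.01,0.2]]
[[0.0,0.0,-0.25,0.74,0.58,-0.01,0.2],[0.0,0.0,-0.25,0.73,0.6,-0.01,0.2],[0.0,0.0,-0.25,0.72,0.62,-0.01,0.2],[0.0,0.0,-0.25,0.7,0.63,-0.01,0.2],[0.0,0.0,-0.25,0.69,0.65,-0.01,0.2]]
[[0.0,0.0,-0.25,0.68,0.66,-0.01,0.2]]
```

View pics/w14.png

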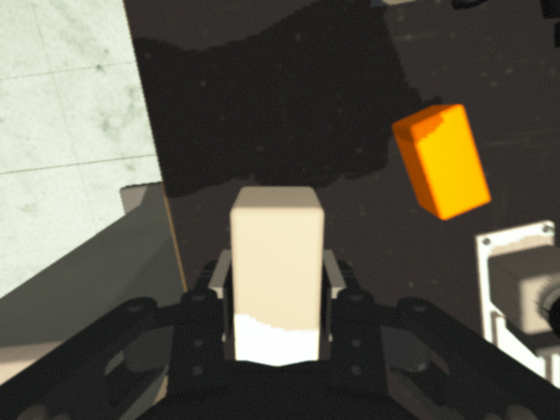

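Request:
play_rows([
  [[0,0,-0.25,0.8,0.5,-0.1,0.2],[0,0,-0.25,0.79,0.52,0,0.2],[0,0,-0.25,0.78,0.53,0,0.2],[0,0,-0.25,0.77,0.55,0,0.2],[0,0,-0.25,0.76,0.57,0,0.2]],
])

```text
clock: 19.18
tcp_pos: [0.4732, 0.2134, 0.1951]
tcp_rot: [-3.141, -0.0, -0.009]
ft_force: [0.2, 0.0, -0.7]
finger_gap: 0.0358
```

Request:
play_rows([
  [[0,0,-0.25,0.74,0.58,0,0.2],[0,0,-0.25,0.73,0.6,0,0.2],[0,0,-0.25,0.72,0.62,0,0.2],[0,0,-0.25,0.7,0.63,0,0.2],[0,0,-0.25,0.69,0.65,0,0.2]],
])

```text
clock: 19.6
tcp_pos: [0.5652, 0.1393, 0.195]
tcp_rot: [-3.141, 0.0, 0.1]
ft_force: [-0.1, -0.6, -0.8]
finger_gap: 0.0357
```

Request:
play_rows([
  [[0,0,-0.25,0.68,0.66,0,0.2],[0,0,0,0,0,0,0.2],[0,0,0,0,0,0,0.2],[0,0,0,0,0,0,0.2],[0,0,0,0,0,0,0.2]],
])

```text
clock: 20.02
tcp_pos: [0.5823, 0.1263, 0.1948]
tcp_rot: [-3.141, 0.001, 0.121]
ft_force: [0.5, -0.2, -0.7]
finger_gap: 0.0355
```

```bash
python3 - <<'E'
from h import *
s=r.state();d=snap("wrist","w15");print(s["tcp_pos"],s["tcp_rot"],s["finger_gap"])
E
```

```text
[0.5822521  0.12629459 0.1947948 ] [-3.14101600e+00  8.27082335e-04  1.21337599e-01] 0.03552835936083126
```

View pics/w15.png

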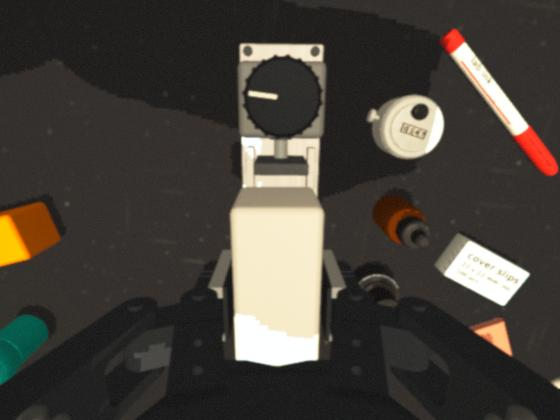

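```bash
python3 - <<'E'
from h import *
s=r.state();d=snap("wrist","w15");im=d["color"][:,:,::-1]
cv2.imwrite("pics/w15z.png",cv2.resize(im[30:250,215:345],None,fx=2.7,fy=2.7,interpolation=cv2.INTER_CUBIC))
c,sn=np.cos(.12),np.sin(.12)
def L(px,z):
    v=atz(d,px,z,s); v=v[:2]-s["tcp_pos"][:2]; return np.round([c*v[0]+sn*v[1],-sn*v[0]+c*v[1]],4)
print(s["tcp_pos"])
for px,z in [((189,277.5),.1068),((209,277.5),.1468),((173,280),.052),((157,280),.052),((45,240),.006),((45,324),.006),((189,238),.1068),((189,317),.1068)]: print(px,z,L(px,z))
E
```

```text
[0.58228242 0.12635542 0.19483605]
(189, 277.5) 0.1068 [-0.001   0.0327]
(209, 277.5) 0.1468 [-0.001   0.0341]
(173, 280) 0.052 [0.0007 0.0309]
(157, 280) 0.052 [0.0006 0.0413]
(45, 240) 0.006 [-0.028   0.1151]
(45, 324) 0.006 [0.032  0.1152]
(189, 238) 0.1068 [-0.0204  0.0326]
(189, 317) 0.1068 [0.0184 0.0327]
```

View pics/w15z.png

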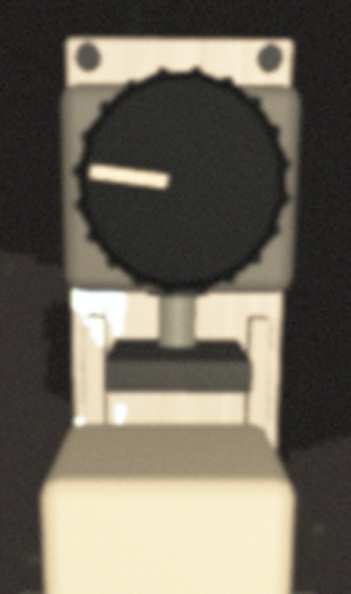

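Request:
play_rows([
  [[0,0,0,0.09,0.06,0,0.2],[0,0,0,0,0,0.9,0.2],[0,0,0,0,0,0.9,0.2],[0,0,0,0,0,0.7,0.2],[0,0,0,0,0,0,0.2]],
])

```text
clock: 20.53
tcp_pos: [0.5853, 0.123, 0.1304]
tcp_rot: [3.14, 0.001, 0.12]
ft_force: [-0.1, -0.3, -0.8]
finger_gap: 0.0354
```

Request:
play_rows([
  [[0,0,0,0,0,0,0.2],[0,0,0,0,0,0,0.2],[0,0,0,0,0,0,0.2],[0,0,0,0,0,0,0.2]],
])

```text
clock: 20.87
tcp_pos: [0.5856, 0.1246, 0.133]
tcp_rot: [-3.141, -0.001, 0.121]
ft_force: [-0.2, -0.2, 0.5]
finger_gap: 0.0355
```

```bash
python3 - <<'E'
from h import *
s=r.state();d=snap("wrist");im=d["color"][:,:,::-1];print(s["tcp_pos"],s["tcp_rot"],s["ft_force"])
cv2.imwrite("pics/w16z.png",cv2.resize(im[60:370,200:360],None,fx=1.9*1.9/1.9,fy=1.9,interpolation=cv2.INTER_CUBIC))
E
```

```text
[0.5856367  0.12456152 0.13296246] [-3.14119905e+00 -7.60722513e-04  1.20886574e-01] [-0.15506674 -0.16177201  0.4644034 ]
```

View pics/w16z.png

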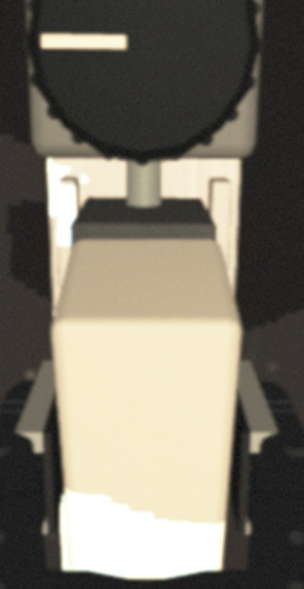

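Request:
play_rows([
  [[0,0,0,-0.04,0,0.1,0.2],[0,0,0,0,0,0.3,0.2],[0,0,0,0,0,0,0.2],[0,0,0,0,0,0,0.2],[0,0,0,0,0,0,0.2]],
])

```text
clock: 21.33
tcp_pos: [0.5851, 0.1225, 0.1229]
tcp_rot: [3.14, -0.001, 0.119]
ft_force: [0.6, -4.4, 5.5]
finger_gap: 0.0354
```

```bash
python3 - <<'E'
from h import *
s=r.state();d=snap("wrist");im=d["color"][:,:,::-1];print(s["tcp_pos"],s["tcp_rot"],s["ft_force"])
cv2.imwrite("pics/w17z.png",cv2.resize(im[130:270,200:360],None,fx=4,fy=4,interpolation=cv2.INTER_CUBIC))
E
```

```text
[0.58510496 0.12247099 0.12290004] [ 3.14012028e+00 -1.45577248e-03  1.18885988e-01] [ 0.62795567 -4.43623968  5.52881782]
```

View pics/w17z.png

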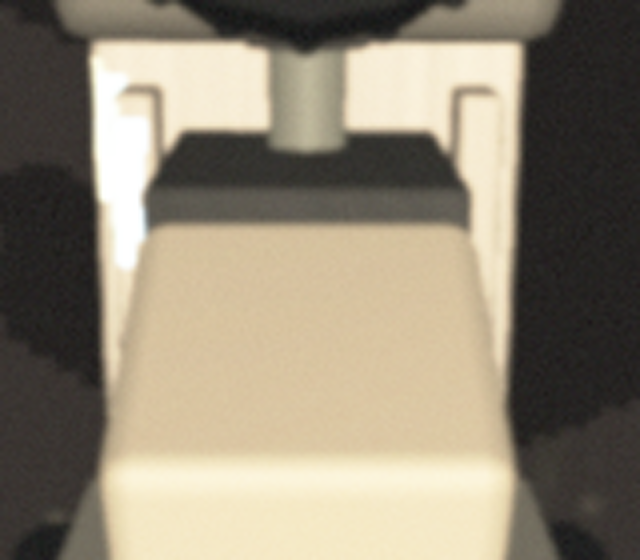

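Request:
play_rows([
  [[0,0,0,0,0,-0.3,0.2],[0,0,0,0,0.12,0,0.2],[0,0,0,0,0,0,0.2],[0,0,0,0,0,0,0.2],[0,0,0,0,0,0,0.2]],
])

```text
clock: 21.8
tcp_pos: [0.5847, 0.1213, 0.1297]
tcp_rot: [-3.141, 0.0, 0.121]
ft_force: [0.2, 0.2, -1.8]
finger_gap: 0.0358
```

```bash
python3 - <<'E'
from h import *
s=r.state();d=snap("wrist","w18");im=d["color"][:,:,::-1];print(s["tcp_pos"],s["tcp_rot"],s["ft_force"])
cv2.imwrite("pics/w18z.png",cv2.resize(im[130:270,200:360],None,fx=4,fy=4,interpolation=cv2.INTER_CUBIC))
d=snap("scene","s18");cv2.imwrite("pics/s18z.png",cv2.resize(d["color"][180:290,190:330,::-1],None,fx=5,fy=5,interpolation=cv2.INTER_CUBIC))
E
```

```text
[0.58468236 0.12126934 0.12969415] [-3.14134337e+00  3.89687916e-04  1.20568901e-01] [ 0.17845862  0.19328936 -1.7854367 ]
```

View pics/w18z.png

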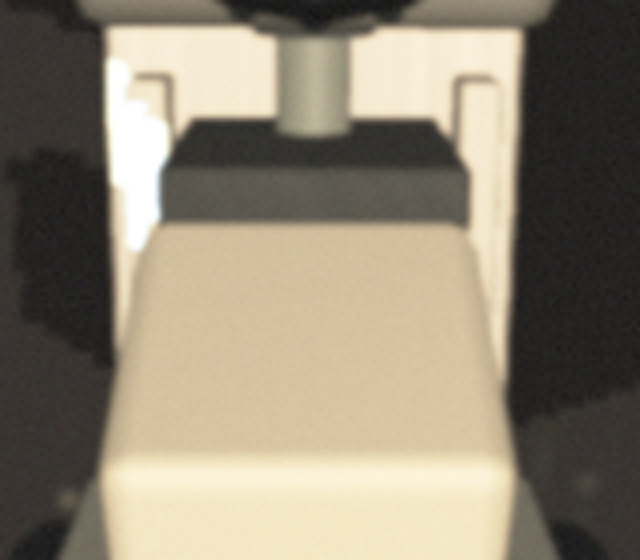

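View pics/s18z.png

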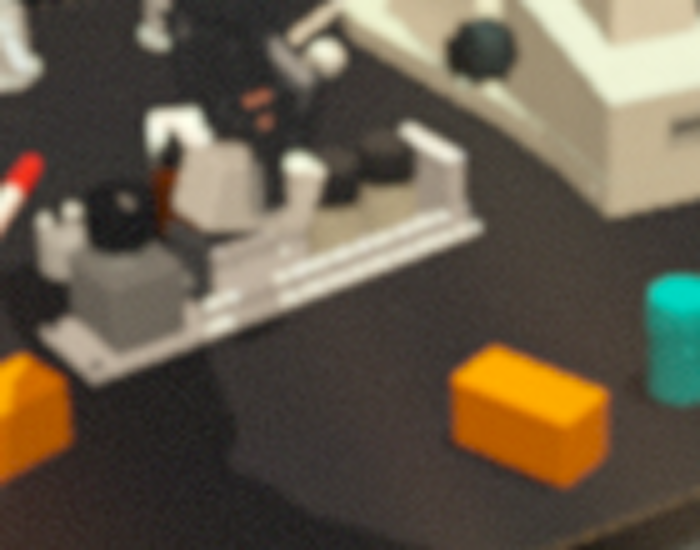

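```bash
python3 - <<'E'
from h import *
s=r.state();d=snap("wrist")
c,sn=np.cos(.12),np.sin(.12)
def L(px,z):
    v=atz(d,px,z,s); v=v[:2]-s["tcp_pos"][:2]; return np.round([c*v[0]+sn*v[1],-sn*v[0]+c*v[1]],4)
print(s["tcp_pos"],s["ft_force"])
for px,z in [((172,279),.052),((185.5,277),s["tcp_pos"][2]-.088),((247,277),s["tcp_pos"][2]-.048)]: print(px,L(px,z))
E
```

```text
[0.58470117 0.12119933 0.12967022] [-0.17167521  0.33229155 -0.77800991]
(172, 279) [-0.0003  0.0429]
(185.5, 277) [-0.0012  0.0344]
(247, 277) [-0.0011  0.0188]
```

Request:
play_rows([
  [[0,0,0,0,0,-0.5,0.2],[0,0,0,0,0,-0.7,0.2],[0,0,0,0,0,-0.7,0.2],[0,0,0,0,0,-0.5,0.2],[0,0,0,0,0,0,0.2]],
])

```text
clock: 22.37
tcp_pos: [0.586, 0.1211, 0.1922]
tcp_rot: [-3.141, -0.004, 0.12]
ft_force: [0.6, 0.5, -1.1]
finger_gap: 0.0354
```

```bash
python3 - <<'E'
from h import *
s=r.state();d=snap("wrist","w19")
d=snap("scene");cv2.imwrite("pics/s19z.png",cv2.resize(d["color"][150:290,190:330,::-1],None,fx=4,fy=4,interpolation=cv2.INTER_CUBIC))
plan([.45,.14,.195],.12,.2,vmax=.8)
E
```

```text
from [0.5848 0.1212 0.1898] [-3.141 -0.     0.121] n 7
[[0.0,0.0,0.0,-0.75,-0.2,-0.03,0.2],[0.0,0.0,0.0,-0.75,-0.2,-0.03,0.2],[0.0,0.0,0.0,-0.75,-0.2,-0.03,0.2],[0.0,0.0,0.0,-0.75,-0.2,-0.03,0.2],[0.0,0.0,0.0,-0.75,-0.2,-0.03,0.2]]
[[0.0,0.0,0.0,-0.75,-0.2,-0.03,0.2],[0.0,0.0,0.0,-0.75,-0.2,-0.03,0.2]]
```

View pics/w19.png

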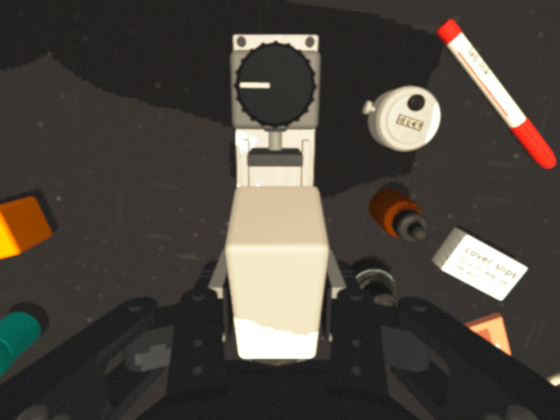

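View pics/s19z.png

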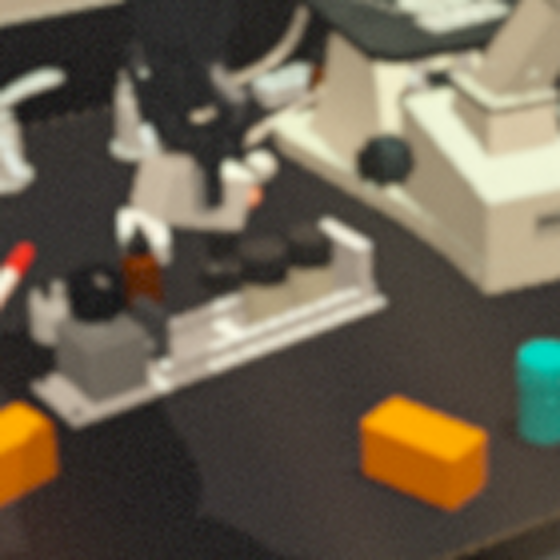

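Request:
play_rows([
  [[0,0,0,-0.75,-0.2,0,0.2],[0,0,0,-0.75,-0.2,0,0.2],[0,0,0,-0.75,-0.2,0,0.2],[0,0,0,-0.75,-0.2,0,0.2],[0,0,0,-0.75,-0.2,0,0.2]],
])

```text
clock: 22.88
tcp_pos: [0.4873, 0.1345, 0.1887]
tcp_rot: [3.141, 0.002, 0.12]
ft_force: [-0.2, 1.0, -0.6]
finger_gap: 0.0356
```

Request:
play_rows([
  [[0,0,0,-0.75,-0.2,0,0.2],[0,0,0,-0.75,-0.2,0,0.2],[0,0,0,0,0,0.5,0.2],[0,0,0,0,0,0.7,0.2],[0,0,0,0,0,0.7,0.2]],
])

```text
clock: 23.3
tcp_pos: [0.4498, 0.1403, 0.1414]
tcp_rot: [-3.142, 0.0, 0.121]
ft_force: [0.6, 0.8, 0.4]
finger_gap: 0.0356
```

Request:
play_rows([
  [[0,0,0,0,0,0.7,0.2],[0,0,0,0,0,0.5,0.2],[0,0,0,0,0,0.2,0.2],[0,0,0,0,0,0,0.2],[0,0,0,0,0,0,0.2]],
])

```text
clock: 23.72
tcp_pos: [0.4502, 0.1398, 0.1072]
tcp_rot: [3.141, 0.001, 0.12]
ft_force: [-0.2, 0.1, -0.2]
finger_gap: 0.0358
```

Lower gently until the low end touches, letting it level itself.

Request:
play_rows([
  [[0,0,0,0,0,0.2,0.2],[0,0,0,0,0,0.15,0.2],[0,0,0,0,0,0,0.2],[0,0,0,0,0,0,0.2]],
])

```text
clock: 24.05
tcp_pos: [0.4504, 0.14, 0.0987]
tcp_rot: [-3.142, -0.0, 0.12]
ft_force: [-0.9, -0.1, -1.0]
finger_gap: 0.0355
```

Request:
play_rows([
  [[0,0,0,0,0,0.15,0.2],[0,0,0,0,0,0.12,0.2],[0,0,0,0,0,0,0.2],[0,0,0,0,0,0,0.2]],
])

```text
clock: 24.38
tcp_pos: [0.4506, 0.1413, 0.0925]
tcp_rot: [-3.14, -0.001, 0.121]
ft_force: [-2.8, 5.1, 11.8]
finger_gap: 0.035
```

```bash
python3 - <<'E'
from h import *
s=r.state();d=snap("wrist","w20");print(s["tcp_pos"],s["ft_force"])
E
```

```text
[0.45060192 0.14128877 0.09251519] [-2.76564574  5.14418803 11.75845305]
```

View pics/w20.png

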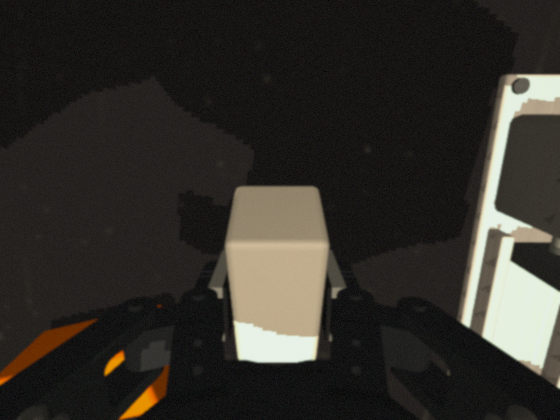

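Request:
play_rows([
  [[0,0,0,0,0,0,0.5],[0,0,0,0,0,0,0.6],[0,0,0,0,0,0,0.6],[0,0,0,0,0,0,0.6]],
])

```text
clock: 24.77
tcp_pos: [0.4504, 0.1398, 0.0918]
tcp_rot: [3.141, 0.0, 0.12]
ft_force: [0.1, -0.5, -0.2]
finger_gap: 0.0511
```

Request:
play_rows([
  [[0,0,0,0,0,-0.8,0.6],[0,0,0,0,0,-0.8,0.6],[0,0,0,0,0,0,0.6],[0,0,0,0,0,0,0.6],[0,0,0,0,0,0,0.6]],
])

```text
clock: 25.18
tcp_pos: [0.4502, 0.1401, 0.1316]
tcp_rot: [3.142, 0.0, 0.12]
ft_force: [-0.2, -0.5, -0.1]
finger_gap: 0.0513
```

```bash
python3 - <<'E'
from h import *
s=r.state();d=snap("wrist","w21");print(s["tcp_pos"],s["ft_force"],s["tcp_rot"])
E
```

```text
[0.45022056 0.14006384 0.13158463] [-0.24508718 -0.50461662 -0.06983691] [3.14157501e+00 8.15723605e-05 1.20493629e-01]
```

View pics/w21.png

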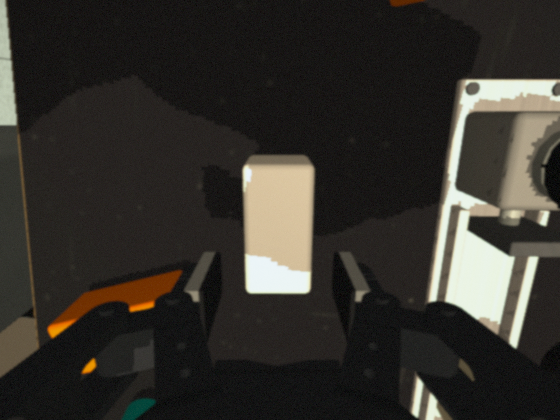

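```bash
python3 - <<'E'
from h import *
s=r.state();d=snap("wrist")
c,sn=np.cos(.12),np.sin(.12)
def L(px,z):
    v=atz(d,px,z,s); v=v[:2]-s["tcp_pos"][:2]; return np.round([c*v[0]+sn*v[1],-sn*v[0]+c*v[1]],4)
print(s["tcp_pos"])
for px in [(164,243.5),(164,313.5),(293.5,245),(293.5,311)]: print(px,L(px,.04))
E
```

```text
[0.4500815  0.13999449 0.13135154]
(164, 243.5) [-0.0176  0.0444]
(164, 313.5) [0.0167 0.0444]
(293.5, 245) [-0.0187 -0.027 ]
(293.5, 311) [ 0.0176 -0.0269]
```

Request:
play_rows([
  [[0,0,0,0,-0.35,0,0.6],[0,0,0,0,0,0.5,0.6],[0,0,0,0,0,0.6,0.6],[0,0,0,0,0,0.5,0.6],[0,0,0,0,0,0.2,0.6]],
])

```text
clock: 25.7
tcp_pos: [0.4485, 0.1492, 0.0852]
tcp_rot: [3.141, 0.002, 0.121]
ft_force: [0.2, -0.2, -0.4]
finger_gap: 0.0511
```

Request:
play_rows([
  [[0,0,0,0,0,0,0.6],[0,0,0,0,0,0,0.2],[0,0,0,0,0,0,0.2],[0,0,0,0,0,0,0.2],[0,0,0,0,0,0,0.2]],
], squeeze=60)

```text
clock: 26.12
tcp_pos: [0.4496, 0.1489, 0.0874]
tcp_rot: [-3.141, -0.001, 0.12]
ft_force: [-0.8, -0.0, -0.3]
finger_gap: 0.035
```

Request:
play_rows([
  [[0,0,0,0,0,0,0.2],[0,0,0,0,0,0,0.2],[0,0,0,0,0,-0.5,0.2],[0,0,0,0,0,-0.7,0.2],[0,0,0,0,0,-0.9,0.2]],
])

```text
clock: 26.53
tcp_pos: [0.4487, 0.1484, 0.1393]
tcp_rot: [3.141, 0.002, 0.12]
ft_force: [0.5, 0.0, -1.1]
finger_gap: 0.0353
```

Request:
play_rows([
  [[0,0,0,0,0,-0.9,0.2],[0,0,0,0,0,-0.7,0.2],[0,0,0,0,0,-0.5,0.2],[0,0,0,0,0,0,0.2],[0,0,0,0,0,0,0.2]],
])

```text
clock: 26.95
tcp_pos: [0.4494, 0.1489, 0.1922]
tcp_rot: [-3.141, -0.001, 0.121]
ft_force: [-0.0, -0.2, -0.7]
finger_gap: 0.0349
```

```bash
python3 - <<'E'
from h import *
s=r.state();d=snap("wrist","w22");print(s["tcp_pos"],s["ft_force"],s["finger_gap"])
plan([.5842,.122,.20],.12,.2,vmax=.8)
E
```

```text
[0.44941592 0.14892693 0.19222226] [-0.03278857 -0.17259517 -0.66755863] 0.03491764326983859
from [0.4491 0.1488 0.1916] [-3.141  0.     0.121] n 7
[[0.0,0.0,0.0,0.75,0.24,-0.05,0.2],[0.0,0.0,0.0,0.75,0.24,-0.05,0.2],[0.0,0.0,0.0,0.75,0.24,-0.05,0.2],[0.0,0.0,0.0,0.75,0.24,-0.05,0.2],[0.0,0.0,0.0,0.75,0.24,-0.05,0.2]]
[[0.0,0.0,0.0,0.75,0.24,-0.05,0.2],[0.0,0.0,0.0,0.75,0.24,-0.05,0.2]]
```

View pics/w22.png

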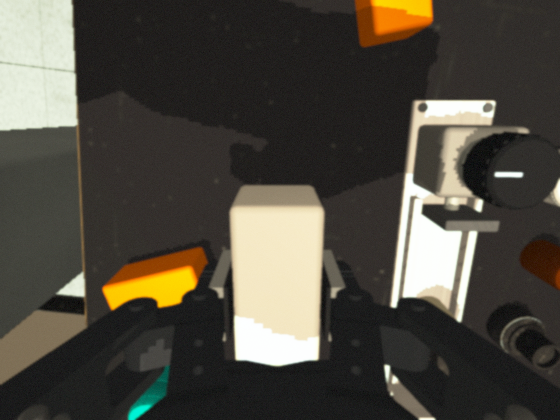

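```bash
python3 - <<'E'
from h import *
im=cv2.imread("pics/w11.png")
cv2.imwrite("pics/w11z.png",cv2.resize(im[30:320,215:330],None,fx=2.05*1,fy=2.05,interpolation=cv2.INTER_CUBIC))
d=snap("wrist");s=r.state()
s=dict(tcp_pos=np.array([.59337,.06571,.21187]),tcp_rot=np.array([-3.141,-.007,.121]))
c,sn=np.cos(.12),np.sin(.12)
def L(px,z):
    v=atz(d,px,z,s); v=v[:2]-s["tcp_pos"][:2]; return np.round([c*v[0]+sn*v[1],-sn*v[0]+c*v[1]],4)
for row,z in [(66,.052),(77,.052),(185,.065),(213,.065),(238,.065),(264,.065),(277,.054),(289,.054),(292,.054),(304,.054)]: print(row,z,L((row,273),z))
E
```

```text
66 0.052 [-0.0028  0.0976]
77 0.052 [-0.0028  0.091 ]
185 0.065 [-0.0028  0.0221]
213 0.065 [-0.0028  0.0025]
238 0.065 [-0.0028 -0.0159]
264 0.065 [-0.0028 -0.0358]
277 0.054 [-0.0029 -0.052 ]
289 0.054 [-0.0029 -0.0622]
292 0.054 [-0.0029 -0.0648]
304 0.054 [-0.0029 -0.0754]
```

View pics/w11z.png

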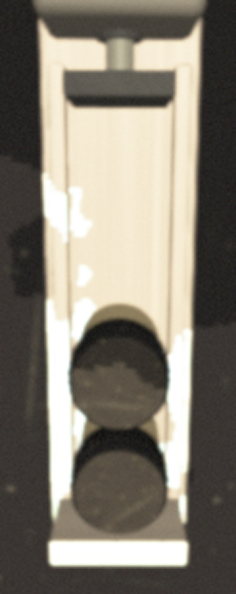

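Request:
play_rows([
  [[0,0,0,0,0,0.7,0.2],[0,0,0,0,0,0.9,0.2],[0,0,0,0,0,0.9,0.2],[0,0,0,0,0,0.9,0.2],[0,0,0,0,0,0.6,0.2]],
])

```text
clock: 27.47
tcp_pos: [0.4483, 0.1483, 0.0892]
tcp_rot: [3.141, 0.003, 0.12]
ft_force: [0.1, 0.8, -0.5]
finger_gap: 0.0351
```

Request:
play_rows([
  [[0,0,0,0,0,0.12,0.2],[0,0,0,0,0,0,0.2],[0,0,0,0,0,0,0.2],[0,0,0,0,0,0,0.2]],
])

```text
clock: 27.8
tcp_pos: [0.4491, 0.1485, 0.0884]
tcp_rot: [3.141, 0.001, 0.12]
ft_force: [0.1, 0.9, -0.9]
finger_gap: 0.035
```

Request:
play_rows([
  [[0,0,0,0,0,0.04,0.2],[0,0,0,0,0,0,0.4],[0,0,0,0,0,0,0.6],[0,0,0,0,0,0,0.6],[0,0,0,0,0,0,0.6]],
])

```text
clock: 28.22
tcp_pos: [0.4494, 0.1488, 0.088]
tcp_rot: [-3.142, -0.0, 0.12]
ft_force: [-0.7, -0.8, -0.0]
finger_gap: 0.0511
```

Request:
play_rows([
  [[0,0,0,0,0,-0.8,0.6],[0,0,0,0,0,-1,0.6],[0,0,0,0,0,-1,0.6],[0,0,0,0,0,-0.8,0.4],[0,0,0,0,0,-0.6,0.2]],
], squeeze=30)

```text
clock: 28.63
tcp_pos: [0.4496, 0.1487, 0.1947]
tcp_rot: [-3.141, -0.001, 0.12]
ft_force: [0.2, 0.2, -0.8]
finger_gap: 0.0281
```

```bash
python3 - <<'E'
from h import *
D=.055
plan([.5914-.12*D,.066+.993*D,.19],.12,0,vmax=.9)
E
```

```text
from [0.4496 0.1487 0.1947] [-3.141e+00 -1.000e-03  1.200e-01] n 7
[[0.0,0.0,0.0,0.75,0.25,0.03,0],[0.0,0.0,0.0,0.75,0.25,0.03,0],[0.0,0.0,0.0,0.75,0.25,0.03,0],[0.0,0.0,0.0,0.75,0.25,0.03,0],[0.0,0.0,0.0,0.75,0.25,0.03,0]]
[[0.0,0.0,0.0,0.75,0.25,0.03,0],[0.0,0.0,0.0,0.75,0.25,0.03,0]]
```

Request:
play_rows([
  [[0,0,0,0.75,0.25,0,0],[0,0,0,0.75,0.25,0,0],[0,0,0,0.75,0.25,0,0],[0,0,0,0.75,0.25,0,0],[0,0,0,0.75,0.25,0,0]],
])

```text
clock: 29.05
tcp_pos: [0.5469, 0.1287, 0.1931]
tcp_rot: [-3.141, -0.0, 0.12]
ft_force: [0.2, -0.1, -0.5]
finger_gap: 0.0
```

Request:
play_rows([
  [[0,0,0,0.75,0.25,0,0],[0,0,0,0.75,0.25,0,0],[0,0,0,0,0,0,0],[0,0,0,0,0,0,0],[0,0,0,0,0,0,0]],
])

```text
clock: 29.47
tcp_pos: [0.584, 0.1211, 0.1926]
tcp_rot: [-3.141, 0.001, 0.12]
ft_force: [0.3, 0.2, 0.2]
finger_gap: 0.0004
```

```bash
python3 - <<'E'
from h import *
s=r.state();d=snap("wrist","w23");print(s["tcp_pos"],s["tcp_rot"])
E
```

```text
[0.5840455  0.12107872 0.19260955] [-3.14145095e+00  1.21891925e-03  1.20231085e-01]
```

View pics/w23.png

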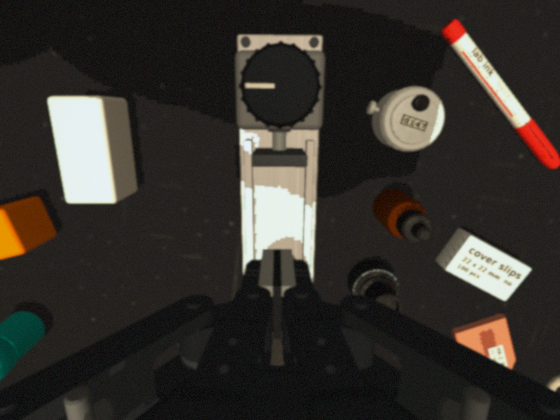

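Fingers are over the free channel (tips ~(277,260)). Descend, then push toward the wall.

Request:
play_rows([
  [[0,0,0,0.03,0,0.7,0],[0,0,0,0,0,1,0],[0,0,0,0,0,1,0],[0,0,0,0,0,0.7,0],[0,0,0,0,0,0.4,0]],
])

```text
clock: 29.93
tcp_pos: [0.5839, 0.1215, 0.096]
tcp_rot: [-3.142, 0.003, 0.121]
ft_force: [1.0, -0.5, -0.3]
finger_gap: 0.0001
```

Request:
play_rows([
  [[0,0,0,0,0,0,0],[0,0,0,0,0,0,0],[0,0,0,0,0.3,0,0],[0,0,0,0,0.3,0,0],[0,0,0,0,0.2,0,0]],
])

```text
clock: 30.35
tcp_pos: [0.5887, 0.0997, 0.0991]
tcp_rot: [3.141, -0.002, 0.119]
ft_force: [1.5, -1.1, -0.3]
finger_gap: 0.0001
```

```bash
python3 - <<'E'
from h import *
s=r.state();d=snap("wrist","w24");print(s["tcp_pos"],s["ft_force"])
E
```

```text
[0.58868924 0.09970556 0.09909362] [ 1.50612359 -1.07581887 -0.32091117]
```

View pics/w24.png

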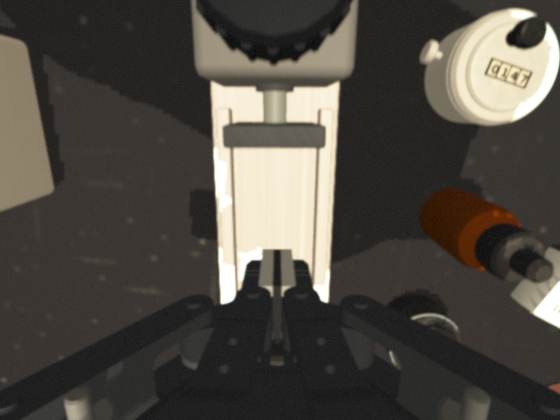

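Request:
play_rows([
  [[0,0,0,0,0.12,0,0],[0,0,0,0,0.12,0,0],[0,0,0,0,0.1,0,0],[0,0,0,0,0,0,0],[0,0,0,0,0,0,0]],
])

```text
clock: 30.82
tcp_pos: [0.589, 0.0928, 0.0979]
tcp_rot: [-3.142, 0.0, 0.12]
ft_force: [0.3, 0.2, 0.5]
finger_gap: 0.0003
```

Request:
play_rows([
  [[0,0,0,0,0.1,0,0],[0,0,0,0,0,0,0],[0,0,0,0,0,0,0]],
])

```text
clock: 31.07
tcp_pos: [0.5893, 0.0903, 0.0979]
tcp_rot: [3.142, 0.0, 0.12]
ft_force: [0.5, 0.4, 0.2]
finger_gap: -0.0003
```

Request:
play_rows([
  [[0,0,0,0,0.1,0,0],[0,0,0,0,0,0,0],[0,0,0,0,0,0,0],[0,0,0,0,0,0,0]],
])

```text
clock: 31.4
tcp_pos: [0.5897, 0.0878, 0.0979]
tcp_rot: [3.142, -0.0, 0.12]
ft_force: [-0.1, 0.0, 0.4]
finger_gap: -0.0
```

Request:
play_rows([
  [[0,0,0,0,0.1,0,0],[0,0,0,0,0,0,0],[0,0,0,0,0,0,0],[0,0,0,0,0,0,0]],
])

```text
clock: 31.73
tcp_pos: [0.5899, 0.0852, 0.0979]
tcp_rot: [3.141, 0.0, 0.12]
ft_force: [-1.3, 0.4, -0.3]
finger_gap: -0.0001
```

```bash
python3 - <<'E'
from h import *
s=r.state();print(s["tcp_pos"],s["ft_force"])
d=snap("scene");cv2.imwrite("pics/s25z.png",cv2.resize(d["color"][180:290,190:310,::-1],None,fx=5,fy=5,interpolation=cv2.INTER_CUBIC))
E
```

```text
[0.58993246 0.08520584 0.09790099] [-1.30862817  0.41692061 -0.2871155 ]
```

View pics/s25z.png

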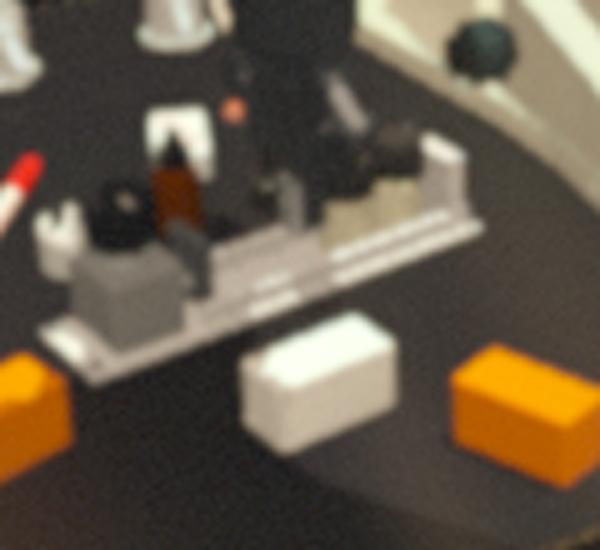

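Request:
play_rows([
  [[0,0,0,0,0.1,0,0],[0,0,0,0,0,0,0],[0,0,0,0,0,0,0],[0,0,0,0,0,0,0]],
])

```text
clock: 32.12
tcp_pos: [0.5902, 0.083, 0.0979]
tcp_rot: [-3.142, 0.0, 0.12]
ft_force: [-0.1, 2.2, -0.0]
finger_gap: 0.0
```

Request:
play_rows([
  [[0,0,0,0,0.1,0,0],[0,0,0,0,0,0,0],[0,0,0,0,0,0,0],[0,0,0,0,0,0,0]],
])

```text
clock: 32.45
tcp_pos: [0.5904, 0.0823, 0.098]
tcp_rot: [-3.139, 0.0, 0.122]
ft_force: [-1.2, 8.0, 1.8]
finger_gap: 0.0001
```

```bash
python3 - <<'E'
from h import *
s=r.state();print(s["tcp_pos"],s["ft_force"])
d=snap("scene");cv2.imwrite("pics/s26z.png",cv2.resize(d["color"][190:260,220:300,::-1],None,fx=8,fy=8,interpolation=cv2.INTER_CUBIC))
E
```

```text
[0.59041156 0.08228582 0.09795486] [-1.23605966  7.96260902  1.81852729]
```

View pics/s26z.png

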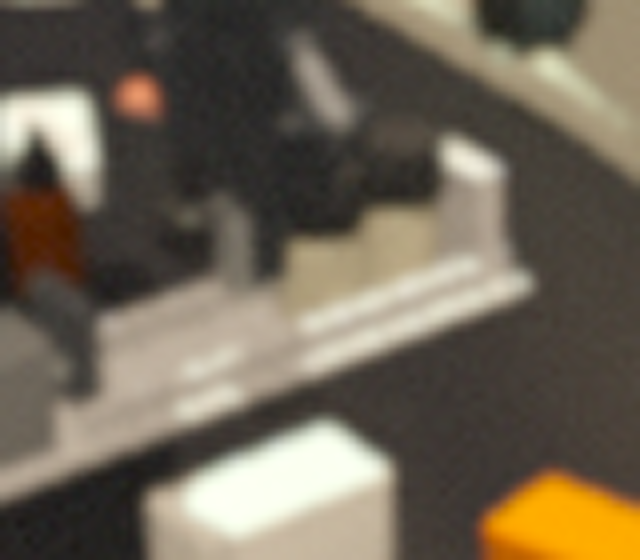

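Request:
play_rows([
  [[0,0,0,0,-0.4,0,0],[0,0,0,0,-0.4,-0.2,0],[0,0,0,0,0,-0.9,0],[0,0,0,0,0,-1,0.3],[0,0,0,0,0,-1,0.6]],
])

```text
clock: 32.92
tcp_pos: [0.5877, 0.1009, 0.1762]
tcp_rot: [3.141, 0.001, 0.121]
ft_force: [1.0, 0.4, 0.8]
finger_gap: 0.0232
```

```bash
python3 - <<'E'
from h import *
s=r.state();d=snap("wrist","w27")
plan([.4494,.140,.17],.12,.7,vmax=.9)
E
```

```text
from [0.5898 0.1007 0.1812] [-3.141 -0.006  0.12 ] n 7
[[0.0,-0.01,0.0,-0.77,-0.32,0.06,0.7],[0.0,-0.01,0.0,-0.77,-0.32,0.06,0.7],[0.0,-0.01,0.0,-0.77,-0.32,0.06,0.7],[0.0,-0.01,0.0,-0.77,-0.32,0.06,0.7],[0.0,-0.01,0.0,-0.77,-0.32,0.06,0.7]]
[[0.0,-0.01,0.0,-0.77,-0.32,0.06,0.7],[0.0,-0.01,0.0,-0.77,-0.32,0.06,0.7]]
```

View pics/w27.png

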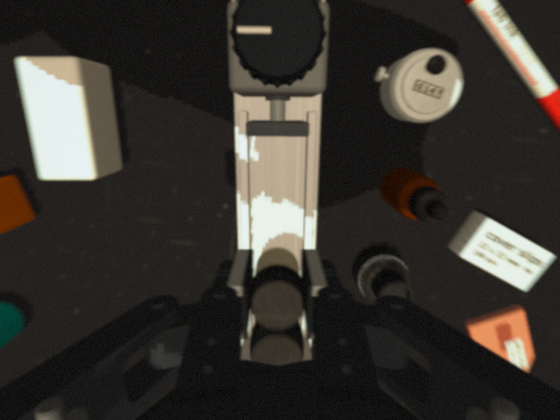

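Request:
play_rows([
  [[0,0,0,-0.77,-0.32,0,0.6],[0,0,0,-0.77,-0.32,0,0.7],[0,0,0,-0.77,-0.32,0,0.7],[0,0,0,-0.77,-0.32,0,0.7],[0,0,0,-0.77,-0.32,0,0.7]],
])

```text
clock: 33.38
tcp_pos: [0.4867, 0.129, 0.1756]
tcp_rot: [3.141, -0.0, 0.12]
ft_force: [0.1, -1.1, 0.5]
finger_gap: 0.0596
```

Request:
play_rows([
  [[0,0,0,-0.77,-0.32,0.1,0.7],[0,0,0,-0.77,-0.32,0.1,0.7],[0,0,0,0,0,0,0.7],[0,0,0,0,0,0,0.7],[0,0,0,0,0,0,0.7]],
])

```text
clock: 33.8
tcp_pos: [0.4484, 0.14, 0.1708]
tcp_rot: [3.142, -0.001, 0.121]
ft_force: [0.0, -0.1, -1.3]
finger_gap: 0.0598
```

```bash
python3 - <<'E'
from h import *
s=r.state();d=snap("wrist","w28");print(s["tcp_pos"])
plan([.4494,.1488,.13],.12,.7)
E
```

```text
[0.44836083 0.1399822  0.1707557 ]
from [0.4486 0.1398 0.1707] [ 3.141e+00 -1.000e-03  1.200e-01] n 2
[[0.0,-0.01,0.0,0.04,-0.18,0.81,0.7],[0.0,-0.01,0.0,0.04,-0.18,0.81,0.7]]
```

View pics/w28.png

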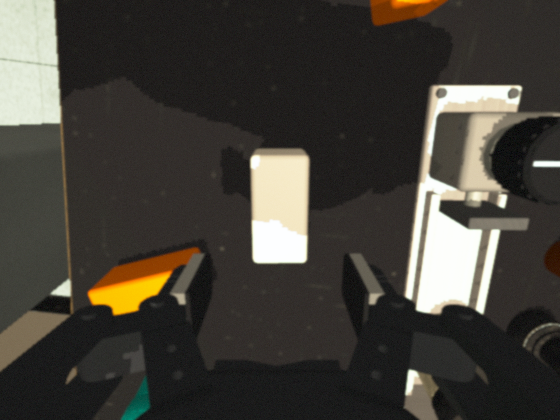

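Request:
play_rows([
  [[0,0,0,0.04,-0.18,0.8,0.6],[0,0,0,0.0,-0.18,0.9,0.6],[0,0,0,0,0,0.8,0.6],[0,0,0,0,0,0.55,0.6],[0,0,0,0,0,0.3,0.6]],
])

```text
clock: 34.27
tcp_pos: [0.448, 0.1484, 0.0851]
tcp_rot: [3.141, 0.001, 0.12]
ft_force: [-0.1, -0.8, 0.4]
finger_gap: 0.0508
```

Request:
play_rows([
  [[0,0,0,0,0,0,0.6],[0,0,0,0,0,0,0.6],[0,0,0,0,0,0,0.2],[0,0,0,0,0,0,0.2],[0,0,0,0,0,0,0.2]],
], squeeze=60)

```text
clock: 34.68
tcp_pos: [0.4482, 0.1488, 0.0877]
tcp_rot: [-3.141, -0.002, 0.12]
ft_force: [-0.4, -0.6, 5.8]
finger_gap: 0.0352
```

Request:
play_rows([
  [[0,0,0,0,0,0,0.2],[0,0,0,0,0,0,0.2],[0,0,0,0,0,-0.5,0.2],[0,0,0,0,0,-0.7,0.2],[0,0,0,0,0,-0.9,0.2]],
])

```text
clock: 35.1
tcp_pos: [0.4471, 0.1486, 0.1395]
tcp_rot: [3.141, 0.001, 0.12]
ft_force: [0.1, 0.2, -0.7]
finger_gap: 0.0351
```

Request:
play_rows([
  [[0,0,0,0,0,-0.9,0.2],[0,0,0,0,0,-0.7,0.2],[0,0,0,0,0,-0.6,0.2],[0,0,0,0,0,-0.2,0.2],[0,0,0,0,0,0,0.2]],
])

```text
clock: 35.52
tcp_pos: [0.448, 0.1491, 0.2004]
tcp_rot: [-3.14, -0.003, 0.121]
ft_force: [0.5, -0.4, -0.9]
finger_gap: 0.035
```

```bash
python3 - <<'E'
from h import *
plan([.5865,.1150,.198],.12,.2,vmax=.7)
E
```

```text
from [0.448  0.1491 0.2004] [-3.14e+00 -3.00e-03  1.21e-01] n 9
[[0.0,0.0,0.0,0.59,0.22,0.01,0.2],[0.0,0.0,0.0,0.59,0.22,0.01,0.2],[0.0,0.0,0.0,0.59,0.22,0.01,0.2],[0.0,0.0,0.0,0.59,0.22,0.01,0.2],[0.0,0.0,0.0,0.59,0.22,0.01,0.2]]
[[0.0,0.0,0.0,0.59,0.22,0.01,0.2],[0.0,0.0,0.0,0.59,0.22,0.01,0.2],[0.0,0.0,0.0,0.59,0.22,0.01,0.2],[0.0,0.0,0.0,0.59,0.22,0.01,0.2]]
```

Request:
play_rows([
  [[0,0,0,0.59,0.22,0,0.2],[0,0,0,0.59,0.22,0,0.2],[0,0,0,0.59,0.22,0,0.2],[0,0,0,0.59,0.22,0,0.2],[0,0,0,0.59,0.22,0,0.2]],
])

```text
clock: 35.93
tcp_pos: [0.5243, 0.1301, 0.198]
tcp_rot: [3.141, 0.002, 0.121]
ft_force: [0.1, 0.0, -0.5]
finger_gap: 0.035
```

Request:
play_rows([
  [[0,0,0,0.59,0.22,0,0.2],[0,0,0,0.59,0.22,0,0.2],[0,0,0,0.59,0.22,0,0.2],[0,0,0,0.59,0.22,0,0.2],[0,0,0,0,0,0,0.2]],
])

```text
clock: 36.35
tcp_pos: [0.5875, 0.1144, 0.1979]
tcp_rot: [3.14, -0.001, 0.119]
ft_force: [0.4, 0.0, -0.6]
finger_gap: 0.0354
```

Request:
play_rows([
  [[0,0,0,0,0,0,0.2],[0,0,0,0,0,0,0.2],[0,0,0,0,0,0,0.2]],
])

```text
clock: 36.6
tcp_pos: [0.5843, 0.1158, 0.1986]
tcp_rot: [-3.141, 0.002, 0.121]
ft_force: [-0.9, -1.0, -0.6]
finger_gap: 0.035
```

```bash
python3 - <<'E'
from h import *
s=r.state();d=snap("wrist","w29");im=d["color"][:,:,::-1];print(s["tcp_pos"],s["tcp_rot"])
cv2.imwrite("pics/w29z.png",cv2.resize(im[30:250,215:345],None,fx=2.7,fy=2.7,interpolation=cv2.INTER_CUBIC))
E
```

```text
[0.58430552 0.11582074 0.19855623] [-3.14133743e+00  1.53474242e-03  1.20691537e-01]
```

View pics/w29z.png

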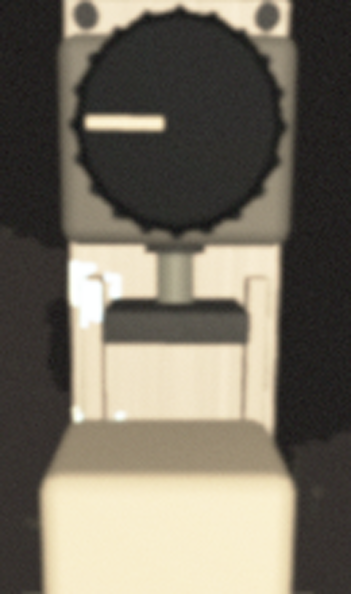

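Request:
play_rows([
  [[0,0,0,0.09,0,0.3,0.2],[0,0,0,0,0,0.6,0.2],[0,0,0,0,0,0.5,0.2],[0,0,0,0,0,0,0.2],[0,0,0,0,0,0,0.2]],
])

```text
clock: 37.07
tcp_pos: [0.5871, 0.1159, 0.1635]
tcp_rot: [3.141, 0.002, 0.12]
ft_force: [-0.3, 0.0, -0.4]
finger_gap: 0.035
```

Request:
play_rows([
  [[0,0,0,0,0,0,0.2],[0,0,0,0,0,0,0.2]],
])

```text
clock: 37.23
tcp_pos: [0.5879, 0.1158, 0.1649]
tcp_rot: [-3.142, -0.001, 0.12]
ft_force: [0.2, 0.0, 0.3]
finger_gap: 0.0351
```

```bash
python3 - <<'E'
from h import *
s=r.state();d=snap("wrist","w30");im=d["color"][:,:,::-1];print(s["tcp_pos"],s["tcp_rot"])
cv2.imwrite("pics/w30z.png",cv2.resize(im[60:240,215:345],None,fx=4,fy=3.3,interpolation=cv2.INTER_CUBIC))
c,sn=np.cos(.12),np.sin(.12)
def L(px,z):
    v=atz(d,px,z,s); v=v[:2]-s["tcp_pos"][:2]; return np.round([c*v[0]+sn*v[1],-sn*v[0]+c*v[1]],4)
zb=s["tcp_pos"][2]-.0875
for row in range(120,200,8): print(row,L((row,277),.052),L((row,277),zb),L((row,277),zb+.04))
E
```

```text
[0.58788307 0.11583355 0.16485646] [-3.14152276e+00 -1.14290232e-03  1.20326515e-01]
120 [-0.0011  0.0648] [-0.0011  0.0654] [-0.0011  0.0662]
128 [-0.001   0.0607] [-0.0011  0.0618] [-0.0011  0.0635]
136 [-0.001   0.0564] [-0.0011  0.0581] [-0.0011  0.0608]
144 [-0.001   0.0522] [-0.0011  0.0545] [-0.0011  0.0581]
152 [-0.001   0.0478] [-0.0011  0.0507] [-0.0011  0.0553]
160 [-0.001   0.0434] [-0.0011  0.0469] [-0.0011  0.0524]
168 [-0.001  0.039] [-0.001   0.0431] [-0.0011  0.0496]
176 [-0.001   0.0345] [-0.001   0.0392] [-0.0011  0.0467]
184 [-0.001   0.0299] [-0.001   0.0352] [-0.0011  0.0437]
192 [-0.001   0.0252] [-0.001   0.0312] [-0.0011  0.0407]
```

View pics/w30z.png

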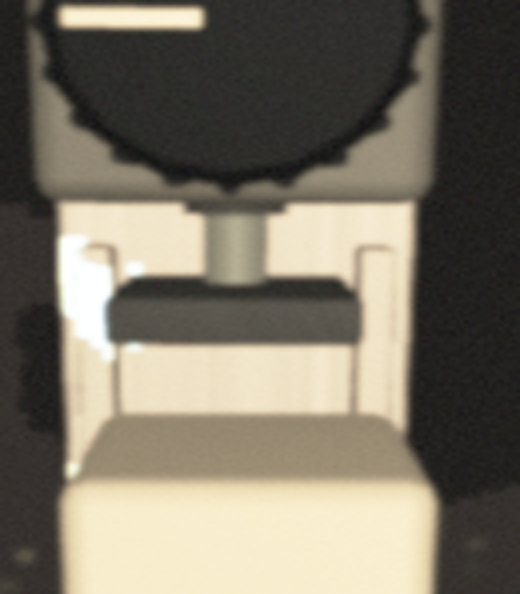

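Request:
play_rows([
  [[0,0,0,-0.07,0,0,0.2],[0,0,0,0,0,0.5,0.2],[0,0,0,0,0,0.5,0.2],[0,0,0,0,0,0.2,0.2],[0,0,0,0,0,0,0.2]],
])

```text
clock: 37.7
tcp_pos: [0.5852, 0.1155, 0.1334]
tcp_rot: [3.141, 0.002, 0.12]
ft_force: [-0.4, -0.4, -0.8]
finger_gap: 0.0348
```

Request:
play_rows([
  [[0,0,0,0,0,0,0.2],[0,0,0,0,0,0,0.2],[0,0,0,0,0,0,0.2]],
])

```text
clock: 37.95
tcp_pos: [0.5861, 0.1156, 0.1348]
tcp_rot: [-3.141, -0.001, 0.12]
ft_force: [0.5, -0.3, -0.1]
finger_gap: 0.0353
```

```bash
python3 - <<'E'
from h import *
s=r.state();d=snap("wrist","w31");im=d["color"][:,:,::-1];print(s["tcp_pos"],s["tcp_rot"],s["ft_force"])
cv2.imwrite("pics/w31z.png",cv2.resize(im[100:240,205:345],None,fx=4,fy=4,interpolation=cv2.INTER_CUBIC))
E
```

```text
[0.58612589 0.11558956 0.13484603] [-3.14148570e+00 -1.04508718e-03  1.20235632e-01] [ 0.49288264 -0.33366044 -0.09263677]
```

View pics/w31z.png

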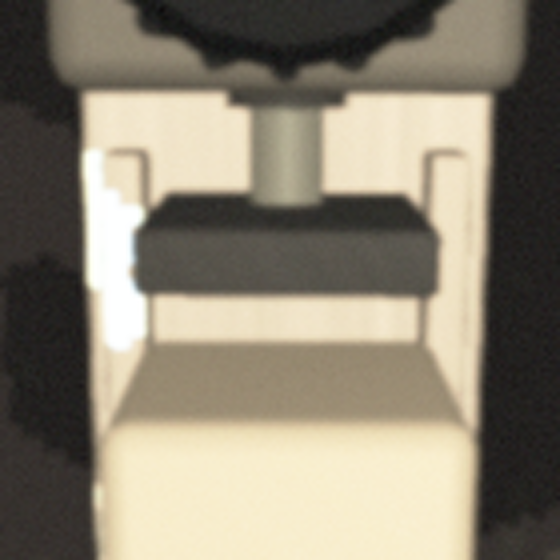

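Request:
play_rows([
  [[0,0,0,-0.01,0,0.3,0.2],[0,0,0,0,0,0.4,0.2],[0,0,0,0,0,0.2,0.2],[0,0,0,0,0,0,0.2],[0,0,0,0,0,0,0.2]],
])

```text
clock: 38.42
tcp_pos: [0.5852, 0.1154, 0.1109]
tcp_rot: [3.141, 0.001, 0.12]
ft_force: [1.4, -0.8, -0.2]
finger_gap: 0.0348
```

Request:
play_rows([
  [[0,0,0,0,0,0.2,0.2],[0,0,0,0,0,0.2,0.2],[0,0,0,0,0,0,0.2],[0,0,0,0,0,0,0.2],[0,0,0,0,0,0,0.2]],
])

```text
clock: 38.83
tcp_pos: [0.5856, 0.1155, 0.1017]
tcp_rot: [3.142, -0.0, 0.12]
ft_force: [0.1, -0.8, -0.3]
finger_gap: 0.0346
```

```bash
python3 - <<'E'
from h import *
s=r.state();d=snap("wrist","w32");im=d["color"][:,:,::-1];print(s["tcp_pos"],s["tcp_rot"],s["ft_force"])
cv2.imwrite("pics/w32z.png",cv2.resize(im[100:240,205:345],None,fx=4,fy=4,interpolation=cv2.INTER_CUBIC))
E
```

```text
[0.58559439 0.11549453 0.10169326] [ 3.14152830e+00 -6.98904736e-05  1.20216585e-01] [ 0.1273264  -0.84849722 -0.33931704]
```

View pics/w32z.png

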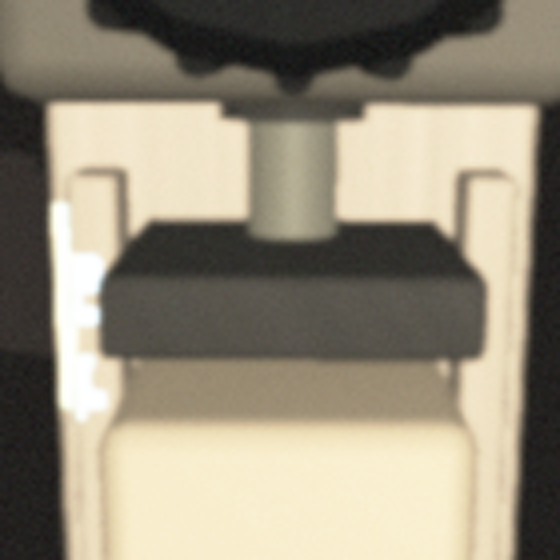

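Request:
play_rows([
  [[0,0,0,0,0,0.15,0.2],[0,0,0,0,0,0.1,0.2],[0,0,0,0,0,0,0.2],[0,0,0,0,0,0,0.2],[0,0,0,0,0,0,0.2]],
])

```text
clock: 39.3
tcp_pos: [0.5855, 0.1155, 0.0954]
tcp_rot: [3.142, 0.0, 0.12]
ft_force: [-0.4, -0.6, -1.1]
finger_gap: 0.0348
```

Request:
play_rows([
  [[0,0,0,0,0,0.05,0.2],[0,0,0,0,0,0,0.2],[0,0,0,0,0,0,0.2]],
])

```text
clock: 39.55
tcp_pos: [0.5855, 0.1156, 0.0941]
tcp_rot: [3.142, 0.0, 0.12]
ft_force: [0.0, 0.3, 0.8]
finger_gap: 0.035
```

Request:
play_rows([
  [[0,0,0,0,0,0,0.4],[0,0,0,0,0,0,0.7],[0,0,0,0,0,0,0.7],[0,0,0,0,0,0,0.7]],
], squeeze=40)

```text
clock: 39.88
tcp_pos: [0.5856, 0.1156, 0.0942]
tcp_rot: [-3.142, -0.0, 0.12]
ft_force: [-0.5, 0.3, -0.2]
finger_gap: 0.0598
```

Request:
play_rows([
  [[0,0,0,0,0,-0.8,0.7],[0,0,0,0,0,-1,0.7],[0,0,0,0,0,-1,0.7],[0,0,0,0,0,-1,0.9],[0,0,0,0,0,-1,0.9]],
])

```text
clock: 40.3
tcp_pos: [0.5853, 0.1154, 0.2154]
tcp_rot: [3.141, 0.0, 0.12]
ft_force: [0.1, -0.2, 0.8]
finger_gap: 0.0768
```

Request:
play_rows([
  [[0,0,0,0,0,0,0.9],[0,0,0,0,0,0,0.9],[0,0,0,0,0,0,0.9]],
])

```text
clock: 40.55
tcp_pos: [0.5852, 0.1157, 0.2138]
tcp_rot: [-3.141, 0.0, 0.121]
ft_force: [-0.3, -0.2, -1.1]
finger_gap: 0.077
```

```bash
python3 - <<'E'
from h import *
s=r.state();d=snap("wrist","w33");print(s["tcp_pos"],s["tcp_rot"],s["q"])
d=snap("scene");cv2.imwrite("pics/s33z.png",cv2.resize(d["color"][180:290,190:310,::-1],None,fx=5,fy=5,interpolation=cv2.INTER_CUBIC))
E
```

```text
[0.58520669 0.11569591 0.21380822] [-3.14137678e+00  3.66500887e-04  1.20566027e-01] [-0.53626837  0.58775918  0.41809429  1.77491342 -0.30639224  0.84382748
  0.14575501]
```

View pics/w33.png

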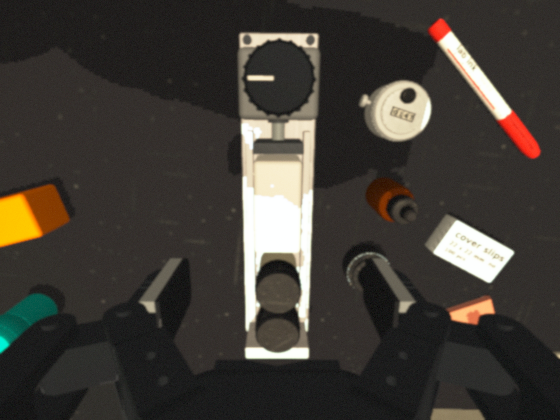

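View pics/s33z.png

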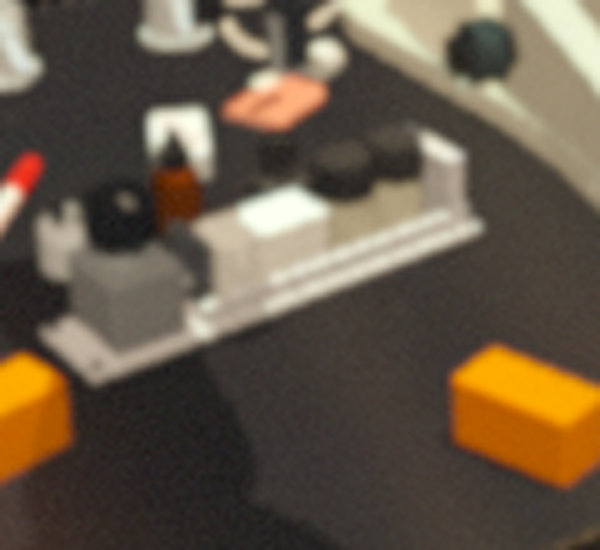

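```bash
python3 - <<'E'
from h import *
s=r.state();d=snap("wrist")
p=atz(d,(77.5,280),.09,s);print(p, s["tcp_pos"])
c,sn=np.cos(.12),np.sin(.12)
# from calibrated row: TCP (.5904,.0823) <-> 82.4 mm from wall; knob at wall+204
D=.204-.0824
print(.5904-.0015-sn*D,.0823+c*D)
plan([p[0],p[1],.215],.12,.75)
E
```

```text
[0.57471658 0.20204355 0.09      ] [0.58495564 0.11557161 0.21308894]
0.5743429955936675 0.2030255301198301
from [0.585  0.1155 0.2131] [3.141e+00 2.000e-03 1.200e-01] n 4
[[0.0,0.01,0.0,0.0,-0.87,-0.02,0.75],[0.0,0.01,0.0,0.0,-0.87,-0.02,0.75],[0.0,0.01,0.0,0.0,-0.87,-0.02,0.75],[0.0,0.01,0.0,0.0,-0.87,-0.02,0.75]]
```

Both estimates agree. Move over the knob, then pre-rotate anticlockwise in the air.

Request:
play_rows([
  [[0,0,0,0,-0.88,0,0.75],[0,0,0,0,-0.88,0,0.75],[0,0,0,0,-0.88,0,0.75],[0,0,0,0,-0.88,0,0.75],[0,0,-1,0,0,0,0.75]],
])

```text
clock: 41.12
tcp_pos: [0.5735, 0.2088, 0.2125]
tcp_rot: [-3.139, 0.002, 0.212]
ft_force: [0.4, 0.1, -1.1]
finger_gap: 0.064
```

Request:
play_rows([
  [[0,0,-1,0,0,0,0.75],[0,0,-1,0,0,0,0.75],[0,0,-1,0,0,0,0.75],[0,0,-1,0,0,0,0.75],[0,0,-1,0,0,0,0.75]],
])

```text
clock: 41.53
tcp_pos: [0.5746, 0.2028, 0.2131]
tcp_rot: [-3.141, 0.002, 0.648]
ft_force: [-0.3, -0.1, -0.3]
finger_gap: 0.0644
```

Request:
play_rows([
  [[0,0,-1,0,0,0,0.75],[0,0,-1,0,0,0,0.75],[0,0,-1,0,0,0,0.75],[0,0,-1,0,0,0,0.75],[0,0,-1,0,0,0,0.75]],
])

```text
clock: 41.95
tcp_pos: [0.5747, 0.2027, 0.2131]
tcp_rot: [-3.141, 0.001, 1.084]
ft_force: [-0.5, 0.6, -0.3]
finger_gap: 0.0645
```

```bash
python3 - <<'E'
from h import *
s=r.state();print(s["tcp_pos"],s["tcp_rot"],s["q"],s["clock"])
E
```

```text
[0.57466808 0.2027314  0.2131487 ] [-3.14051107e+00  1.26400037e-03  1.08437737e+00] [-0.50730562  0.57364162  0.14435035  1.73398477 -0.10475712  0.84312128
  0.76851346] 41.95
```

Request:
play_rows([
  [[0,0,-1,0,0,0,0.75],[0,0,-1,0,0,0,0.75],[0,0,-1,0,0,0,0.75],[0,0,-1,0,0,0,0.75],[0,0,-1,0,0,0,0.75]],
])

```text
clock: 42.37
tcp_pos: [0.5747, 0.2027, 0.2132]
tcp_rot: [-3.14, 0.001, 1.521]
ft_force: [-0.1, 0.2, 0.6]
finger_gap: 0.0639
```

Request:
play_rows([
  [[0,0,-1,0,0,0,0.75],[0,0,-1,0,0,0,0.75],[0,0,-1,0,0,0,0.75],[0,0,-1,0,0,0,0.75],[0,0,-1,0,0,0,0.75]],
])

```text
clock: 42.78
tcp_pos: [0.5747, 0.2027, 0.2131]
tcp_rot: [-3.14, -0.0, 1.957]
ft_force: [-0.2, -0.1, 0.3]
finger_gap: 0.0638
```

Request:
play_rows([
  [[0,0,-1,0,0,0,0.75],[0,0,-1,0,0,0,0.75],[0,0,-1,0,0,0,0.75],[0,0,-1,0,0,0,0.75],[0,0,0,0,0,0,0.75]],
])

```text
clock: 43.2
tcp_pos: [0.5747, 0.2025, 0.2131]
tcp_rot: [-3.14, -0.001, 2.306]
ft_force: [-0.5, -0.4, -0.5]
finger_gap: 0.0642
```

```bash
python3 - <<'E'
from h import *
s=r.state();print(s["tcp_pos"],s["tcp_rot"],s["q"],s["clock"])
d=snap("wrist","w34")
E
```

```text
[0.57473445 0.20250108 0.21312866] [-3.14007609e+00 -9.27243529e-04  2.30557575e+00] [-0.28508389  0.57172521 -0.20530687  1.72528869  0.14529632  0.86115627
  1.75188293] 43.2
```

View pics/w34.png

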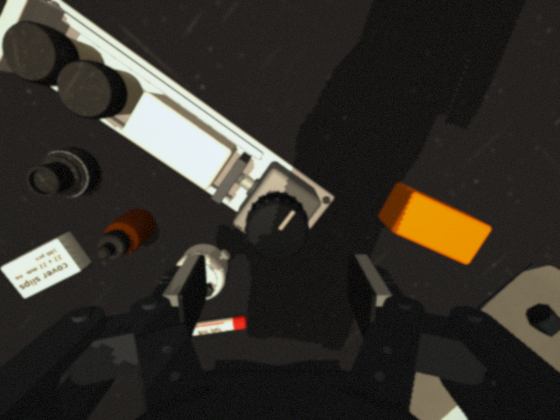

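```bash
python3 - <<'E'
from h import *
s=r.state();d=snap("wrist")
print(atz(d,(222,277),.09,s),s["tcp_pos"])
plan([.5747,.2025,.132],2.306,.75)
E
```

```text
[0.56949613 0.19804202 0.09      ] [0.57476067 0.20258901 0.21326636]
from [0.5748 0.2026 0.2134] [-3.141e+00 -1.000e-03  2.299e+00] n 4
[[0.0,0.0,-0.02,0.0,0.0,0.81,0.75],[0.0,0.0,-0.02,0.0,0.0,0.81,0.75],[0.0,0.0,-0.02,0.0,0.0,0.81,0.75],[0.0,0.0,-0.02,0.0,0.0,0.81,0.75]]
```

```bash
python3 - <<'E'
import numpy as np
R=lambda y:np.array([[np.cos(y),np.sin(y)],[np.sin(y),-np.cos(y)]])
p1=np.array([.57472,.20204]);p2=np.array([.5695,.1980])
A=np.block([[np.eye(2),R(.12)],[np.eye(2),R(2.30)]])
x=np.linalg.solve(A,np.r_[p1,p2]);print(x)
k=np.array([.5735,.2010]);print(R(2.30).T@(x[:2]-[.5747,.2025]))
E
```

```text
[ 0.57316368  0.19865856  0.00194993 -0.00317081]
[-0.00184097 -0.0037051 ]
```

Request:
play_rows([
  [[0,0,0,0,-0.07,0.8,0.75],[0,0,0,-0.04,0,0.8,0.75],[0,0,0,0,0,0.4,0.75],[0,0,0,0,0,0,0.75],[0,0,0,0,0,0,0.75]],
])

```text
clock: 43.72
tcp_pos: [0.5742, 0.2011, 0.1639]
tcp_rot: [-3.14, -0.0, 2.301]
ft_force: [-0.4, -0.1, 0.2]
finger_gap: 0.0642
```

```bash
python3 - <<'E'
from h import *
s=r.state();d=snap("wrist","w35");im=d["color"][:,:,::-1];print(s["tcp_pos"],s["tcp_rot"])
cv2.imwrite("pics/w35z.png",cv2.resize(im[150:370,150:410],None,fx=3,fy=2.7,interpolation=cv2.INTER_CUBIC))
E
```

```text
[0.57416286 0.2010882  0.163865  ] [-3.14043568e+00 -4.29574360e-04  2.30096966e+00]
```

View pics/w35z.png

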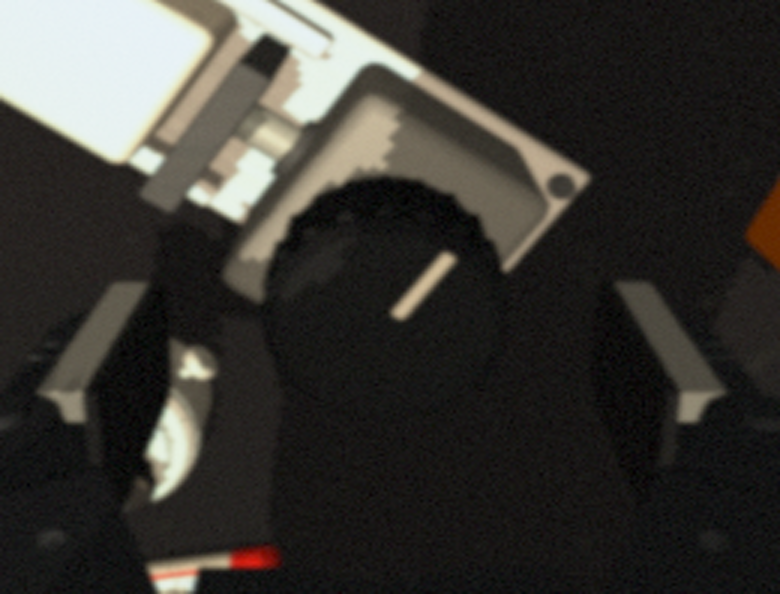

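```bash
python3 - <<'E'
from h import *
s=r.state();d=snap("wrist")
R=lambda y:np.array([[np.cos(y),np.sin(y)],[np.sin(y),-np.cos(y)]])
for px in [(270.4,278),(267,278),(273,278)]:
    p=atz(d,px,.09,s);print(px,p,"tool",R(2.301).T@(p[:2]-s["tcp_pos"][:2]))
E
```

```text
(270.4, 278) [0.57543973 0.20262522 0.09      ] tool [0.00041857 0.00153713]
(267, 278) [0.57410182 0.2014216  0.09      ] tool [ 0.00041424 -0.00026251]
(273, 278) [0.57646847 0.2035507  0.09      ] tool [0.0004219 0.0029209]
```

Request:
play_rows([
  [[0,0,0,0,0.05,0.4,0.75],[0,0,0,0,0,0.5,0.75],[0,0,0,0,0,0.36,0.75],[0,0,0,0,0,0,0.75],[0,0,0,0,0,0,0.75]],
])

```text
clock: 44.23
tcp_pos: [0.5751, 0.2018, 0.1322]
tcp_rot: [-3.141, -0.0, 2.302]
ft_force: [-0.4, -0.5, 0.8]
finger_gap: 0.0639
```

Request:
play_rows([
  [[0,0,0,0,0,0,0.3],[0,0,0,0,0,0,0.3],[0,0,0,0,0,0,0.3],[0,0,0,0,0,0,0.3],[0,0,0,0,0,0,0.3]],
], squeeze=25)

```text
clock: 44.65
tcp_pos: [0.575, 0.2026, 0.1336]
tcp_rot: [3.141, -0.001, 2.302]
ft_force: [-3.3, 1.9, 7.1]
finger_gap: 0.0392
```

Request:
play_rows([
  [[0,0,0,0,0,0,0.3],[0,0,0,0,0,0,0.3]],
])

```text
clock: 44.82
tcp_pos: [0.575, 0.2027, 0.1336]
tcp_rot: [3.141, -0.0, 2.303]
ft_force: [-3.9, 2.4, 6.2]
finger_gap: 0.039
```

```bash
python3 - <<'E'
from h import *
s=r.state();print(s["tcp_pos"],s["tcp_rot"],s["ft_force"],s["ft_torque"],s["finger_gap"],s["q"][6])
E
```

```text
[0.57504073 0.20265435 0.1335834 ] [ 3.14056589e+00 -4.94261871e-04  2.30251352e+00] [-3.91389536  2.43010544  6.24908275] [ 0.38128161  0.78082241 -0.0291079 ] 0.039013558249293444 1.7205340745939806
```

Request:
play_rows([
  [[0,0,0.6,0,0,0,0.3],[0,0,1,0,0,0,0.3],[0,0,1,0,0,0,0.3],[0,0,1,0,0,0,0.3],[0,0,1,0,0,0,0.3]],
])

```text
clock: 45.23
tcp_pos: [0.5749, 0.2029, 0.1335]
tcp_rot: [3.141, -0.001, 1.897]
ft_force: [-5.4, 3.4, 7.3]
finger_gap: 0.0394
```

Request:
play_rows([
  [[0,0,1,0,0,0,0.3],[0,0,1,0,0,0,0.3],[0,0,1,0,0,0,0.3],[0,0,1,0,0,0,0.3],[0,0,1,0,0,0,0.3]],
])

```text
clock: 45.65
tcp_pos: [0.5749, 0.2032, 0.1336]
tcp_rot: [-3.142, -0.002, 1.461]
ft_force: [-4.6, 3.5, 5.3]
finger_gap: 0.0392
```

```bash
python3 - <<'E'
from h import *
s=r.state();print(s["tcp_pos"],s["tcp_rot"],s["ft_force"],s["ft_torque"],s["finger_gap"],s["q"][6])
d=snap("wrist","w36");d=snap("scene");cv2.imwrite("pics/s36z.png",cv2.resize(d["color"][180:290,190:310,::-1],None,fx=5,fy=5,interpolation=cv2.INTER_CUBIC))
E
```

```text
[0.57487965 0.20316543 0.13357789] [-3.14150240e+00 -1.78614528e-03  1.46109464e+00] [-4.59862089  3.46294483  5.34191502] [0.68801496 0.85150855 0.10593319] 0.03918725129509371 1.1005421114371654
```

View pics/w36.png

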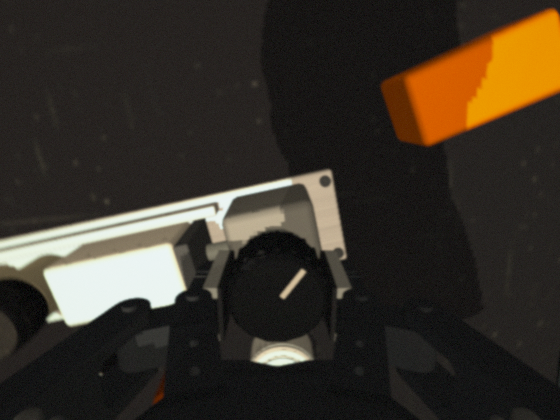

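View pics/s36z.png

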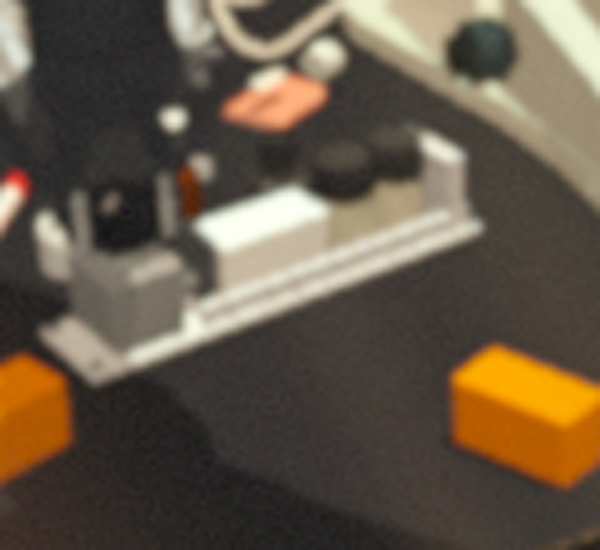

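Request:
play_rows([
  [[0,0,1,0,0,0,0.3],[0,0,1,0,0,0,0.3],[0,0,1,0,0,0,0.3],[0,0,1,0,0,0,0.3],[0,0,1,0,0,0,0.3]],
])

```text
clock: 46.17
tcp_pos: [0.5749, 0.2035, 0.1336]
tcp_rot: [-3.141, -0.002, 1.025]
ft_force: [-2.9, 4.6, 5.4]
finger_gap: 0.0388
```

Request:
play_rows([
  [[0,0,1,0,0,0,0.3],[0,0,1,0,0,0,0.3],[0,0,1,0,0,0,0.3],[0,0,1,0,0,0,0.3],[0,0,1,0,0,0,0.3]],
])

```text
clock: 46.58
tcp_pos: [0.5752, 0.2037, 0.1336]
tcp_rot: [-3.14, -0.002, 0.589]
ft_force: [-3.2, 5.0, 4.2]
finger_gap: 0.039
```

Request:
play_rows([
  [[0,0,1,0,0,0,0.3],[0,0,1,0,0,0,0.3],[0,0,1,0,0,0,0.3],[0,0,1,0,0,0,0.3],[0,0,1,0,0,0,0.3]],
])

```text
clock: 47.0
tcp_pos: [0.5754, 0.2039, 0.1336]
tcp_rot: [-3.139, -0.002, 0.153]
ft_force: [-1.8, 5.4, 4.1]
finger_gap: 0.0393
```

Request:
play_rows([
  [[0,0,1,0,0,0,0.3],[0,0,1,0,0,0,0.3],[0,0,1,0,0,0,0.3],[0,0,1,0,0,0,0.3],[0,0,1,0,0,0,0.3]],
])

```text
clock: 47.42
tcp_pos: [0.5758, 0.2039, 0.1336]
tcp_rot: [-3.138, -0.001, -0.284]
ft_force: [-0.9, 4.8, 4.1]
finger_gap: 0.039
```

```bash
python3 - <<'E'
from h import *
s=r.state();print(s["tcp_pos"],s["tcp_rot"],s["ft_force"],s["ft_torque"],s["finger_gap"],s["q"])
d=snap("wrist","w37")
E
```

```text
[0.57577201 0.20385207 0.13361405] [-3.13815975e+00 -6.67749602e-04 -2.83639019e-01] [-0.90100282  4.82807176  4.13494254] [1.00173013 0.1370616  0.04075228] 0.03898728178781643 [-0.74773304  0.74511274  0.55549243  1.81141663 -0.55996309  0.74437492
 -0.1722842 ]
```

View pics/w37.png

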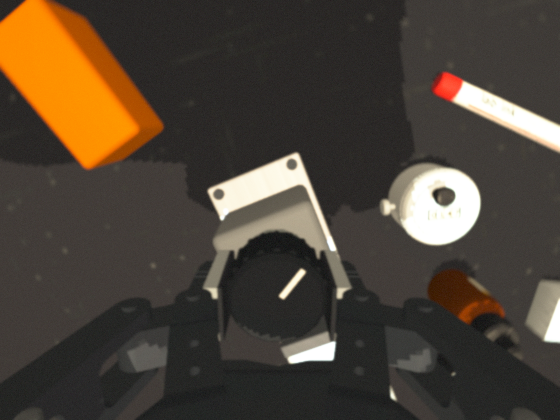

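Request:
play_rows([
  [[0,0,1,0,0,0,0.3],[0,0,1,0,0,0,0.3],[0,0,1,0,0,0,0.3],[0,0,1,0,0,0,0.3],[0,0,1,0,0,0,0.3]],
])

```text
clock: 47.88
tcp_pos: [0.576, 0.2037, 0.1336]
tcp_rot: [-3.138, 0.0, -0.72]
ft_force: [0.8, 3.9, 4.3]
finger_gap: 0.0387
```

Request:
play_rows([
  [[0,0,1,0,0,0,0.3],[0,0,1,0,0,0,0.3],[0,0,1,0,0,0,0.3],[0,0,1,0,0,0,0.3],[0,0,1,0,0,0,0.3]],
])

```text
clock: 48.3
tcp_pos: [0.5763, 0.2034, 0.1336]
tcp_rot: [-3.138, 0.001, -1.156]
ft_force: [1.4, 3.1, 3.9]
finger_gap: 0.039
```

```bash
python3 - <<'E'
from h import *
s=r.state();print(s["tcp_pos"],s["tcp_rot"],s["ft_force"],s["ft_torque"],s["finger_gap"],s["q"])
d=snap("scene");cv2.imwrite("pics/s38z.png",cv2.resize(d["color"][180:290,190:310,::-1],None,fx=5,fy=5,interpolation=cv2.INTER_CUBIC))
E
```

```text
[0.5762605  0.20341766 0.13363581] [-3.13831165e+00  1.47515577e-03 -1.15616109e+00] [1.43523712 3.12717611 3.9085277 ] [ 0.76900781 -0.29566861 -0.00650257] 0.03895090905897718 [-0.86848132  0.82538732  0.79606511  1.81530352 -0.78170656  0.84462259
 -0.83780275]
```

View pics/s38z.png

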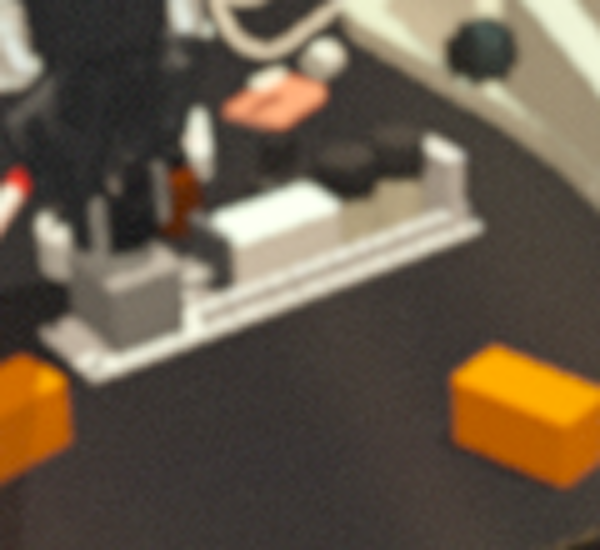

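Request:
play_rows([
  [[0,0,0.6,0,0,0,0.3],[0,0,0.6,0,0,0,0.3],[0,0,0.6,0,0,0,0.3],[0,0,0.6,0,0,0,0.3],[0,0,0.6,0,0,0,0.3]],
])

```text
clock: 48.77
tcp_pos: [0.5763, 0.2032, 0.1336]
tcp_rot: [-3.139, 0.002, -1.416]
ft_force: [1.5, 3.3, 5.0]
finger_gap: 0.0394
```

```bash
python3 - <<'E'
from h import *
s=r.state();print(s["tcp_rot"],s["ft_force"],s["ft_torque"],s["joint_torque"])
d=snap("wrist","w39");d=snap("scene");cv2.imwrite("pics/s39z.png",cv2.resize(d["color"][190:260,200:300,::-1],None,fx=7,fy=7,interpolation=cv2.INTER_CUBIC))
E
```

```text
[-3.13882089e+00  1.99179647e-03 -1.41591609e+00] [1.45310997 3.25210361 5.04994092] [ 0.82577082 -0.32600555  0.03222369] [  2.43603721 -69.51409578  19.0400666  -13.50548208   1.37025196
  -0.1764043    1.00020703]
```

Request:
play_rows([
  [[0,0,0.6,0,0,0,0.3],[0,0,0.6,0,0,0,0.3],[0,0,0.6,0,0,0,0.3],[0,0,0.6,0,0,0,0.3],[0,0,0.6,0,0,0,0.3]],
])

```text
clock: 49.28
tcp_pos: [0.5763, 0.203, 0.1336]
tcp_rot: [-3.139, 0.002, -1.678]
ft_force: [1.7, 3.3, 5.0]
finger_gap: 0.0394
```

```bash
python3 - <<'E'
from h import *
s=r.state();print(s["tcp_rot"],s["ft_force"],s["ft_torque"],s["joint_torque"])
d=snap("wrist","w40");d=snap("scene");cv2.imwrite("pics/s40z.png",cv2.resize(d["color"][190:260,200:300,::-1],None,fx=7,fy=7,interpolation=cv2.INTER_CUBIC))
E
```

```text
[-3.13942603e+00  2.41093732e-03 -1.67773482e+00] [1.7113895  3.27296043 4.97277837] [ 0.71779875 -0.33056642  0.10660971] [  2.15851083 -69.51898813  19.99732733 -13.0262813    1.27844531
  -0.18135755   1.0008008 ]
```

View pics/w40.png

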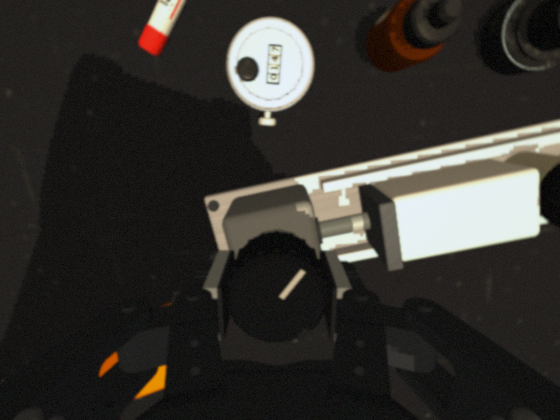

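View pics/s40z.png

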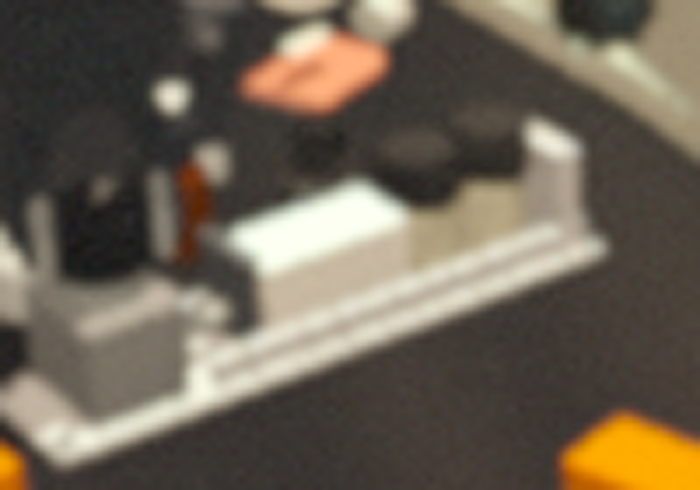

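Request:
play_rows([
  [[0,0,0.8,0,0,0,0.3],[0,0,0.8,0,0,0,0.3],[0,0,0.8,0,0,0,0.3],[0,0,0.8,0,0,0,0.3],[0,0,0.8,0,0,0,0.3]],
])

```text
clock: 49.8
tcp_pos: [0.5763, 0.2027, 0.1336]
tcp_rot: [-3.14, 0.003, -2.028]
ft_force: [0.6, 2.5, 5.8]
finger_gap: 0.0389
```

```bash
python3 - <<'E'
from h import *
s=r.state();print(s["tcp_rot"],s["ft_torque"],s["q"])
d=snap("scene");cv2.imwrite("pics/s41z.png",cv2.resize(d["color"][190:260,200:300,::-1],None,fx=7,fy=7,interpolation=cv2.INTER_CUBIC))
a=cv2.imread("pics/s40z.png");b=cv2.imread("pics/s41z.png");m=cv2.absdiff(a,b)[150:350,180:600].max(2);print((m>60).sum())
E
```

```text
[-3.14037411e+00  2.60590285e-03 -2.02789410e+00] [ 0.53688773 -0.27263608  0.01834515] [-0.95602313  0.92772683  1.01347825  1.81850192 -0.96111108  0.97842522
 -1.54578137]
433
```

Request:
play_rows([
  [[0,0,0.8,0,0,0,0.3],[0,0,0.8,0,0,0,0.3],[0,0,0.8,0,0,0,0.3],[0,0,0.8,0,0,0,0.3],[0,0,0,0,0,0,0.3]],
])

```text
clock: 50.27
tcp_pos: [0.5761, 0.2025, 0.1336]
tcp_rot: [-3.141, 0.002, -2.308]
ft_force: [-0.7, 3.4, 6.2]
finger_gap: 0.0387
```

```bash
python3 - <<'E'
from h import *
s=r.state();print(s["tcp_rot"],s["ft_torque"],s["q"],s["clock"])
d=snap("wrist","w42")
d=snap("scene");cv2.imwrite("pics/s42z.png",cv2.resize(d["color"][190:260,200:300,::-1],None,fx=7,fy=7,interpolation=cv2.INTER_CUBIC))
E
```

```text
[-3.14109661e+00  2.32803117e-03 -2.30836202e+00] [ 0.64458785 -0.0949108   0.01122095] [-0.97397597  0.95797744  1.067717    1.81923022 -1.00217789  1.01860194
 -1.78970638] 50.2667
```

View pics/w42.png

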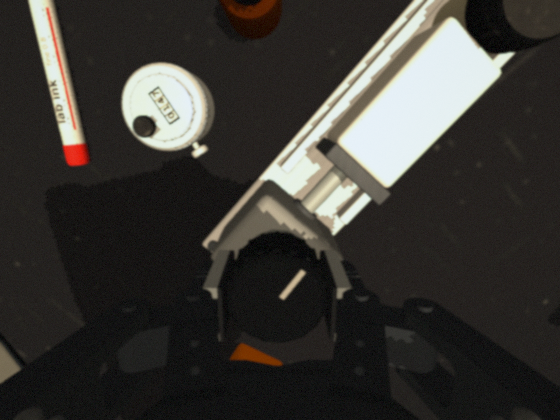

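View pics/s42z.png

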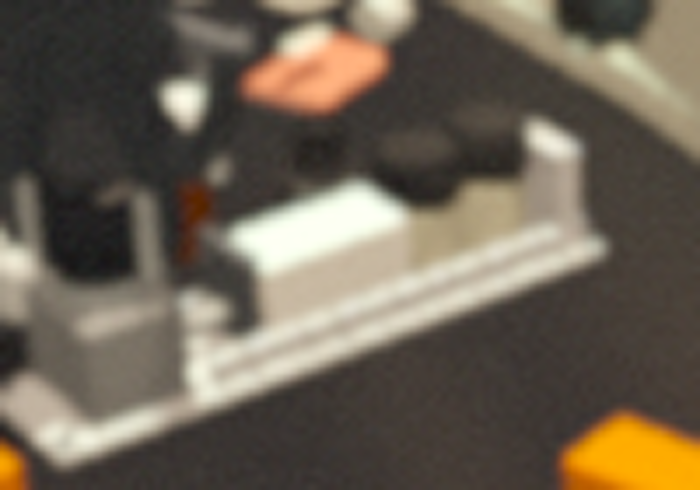

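Request:
play_rows([
  [[0,0,0.8,0,0,0,0.3],[0,0,0.8,0,0,0,0.3],[0,0,0.8,0,0,0,0.3],[0,0,0,0,0,0,0.3],[0,0,0,0,0,0,0.3]],
])

```text
clock: 50.78
tcp_pos: [0.576, 0.2024, 0.1336]
tcp_rot: [3.142, 0.002, -2.514]
ft_force: [-0.3, 2.2, 6.6]
finger_gap: 0.0392
```

Request:
play_rows([
  [[0,0,0,0,0,0,0.5],[0,0,0,0,0,0,0.75],[0,0,0,0,0,0,0.75],[0,0,0,0,0,0,0.75],[0,0,0,0,0,-0.3,0.75]],
])

```text
clock: 51.2
tcp_pos: [0.5746, 0.2019, 0.1391]
tcp_rot: [3.141, -0.002, -2.515]
ft_force: [-1.2, 0.6, 0.3]
finger_gap: 0.064
```

Request:
play_rows([
  [[0,0,0,0,0,-0.8,0.75],[0,0,0,0,0,-1,0.75],[0,0,0,0,0,-1,0.75],[0,0,0,0,0,-1,0.75],[0,0,0,0,0,-1,0.75]],
])

```text
clock: 51.62
tcp_pos: [0.5751, 0.2015, 0.2618]
tcp_rot: [-3.141, -0.0, -2.516]
ft_force: [0.2, -0.4, -0.2]
finger_gap: 0.0638
```

Request:
play_rows([
  [[0,0,0,0,0,0,0.75],[0,0,0,0,0,0,0.75],[0,0,0,0,0,0,0.75]],
])

```text
clock: 51.87
tcp_pos: [0.575, 0.2019, 0.2599]
tcp_rot: [3.141, -0.0, -2.515]
ft_force: [0.1, -0.1, -0.4]
finger_gap: 0.0638
```

```bash
python3 - <<'E'
from h import *
s=r.state();print(s["tcp_pos"],s["tcp_rot"],s["q"],s["clock"])
d=snap("wrist","w43")
d=snap("scene");cv2.imwrite("pics/s43z.png",cv2.resize(d["color"][190:260,200:300,::-1],None,fx=7,fy=7,interpolation=cv2.INTER_CUBIC))
E
```

```text
[0.57498315 0.20194676 0.25994313] [ 3.14100613e+00 -1.62228332e-04 -2.51501886e+00] [-1.03556947  0.8473375   1.23503399  1.70024532 -0.84786646  1.23471311
 -2.10672371] 51.8667
```

View pics/w43.png

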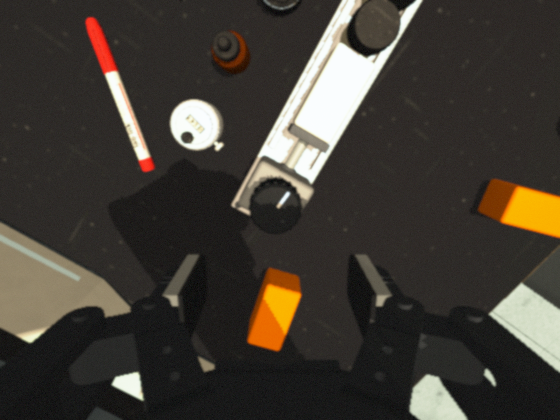

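View pics/s43z.png

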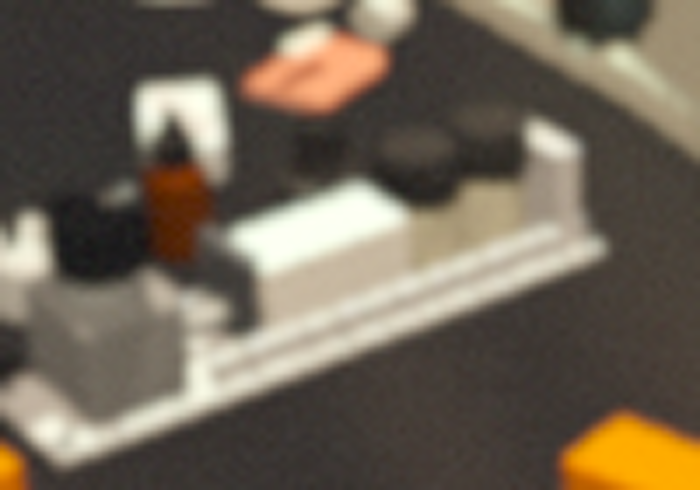

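```bash
python3 - <<'E'
from h import *
im=cv2.imread("pics/w43.png");cv2.imwrite("pics/w43z.png",cv2.resize(im[0:240,220:440],None,fx=2.6,fy=2.45,interpolation=cv2.INTER_CUBIC))
d=snap("top","t43")
E
```

```text
(no output)
```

View pics/w43z.png

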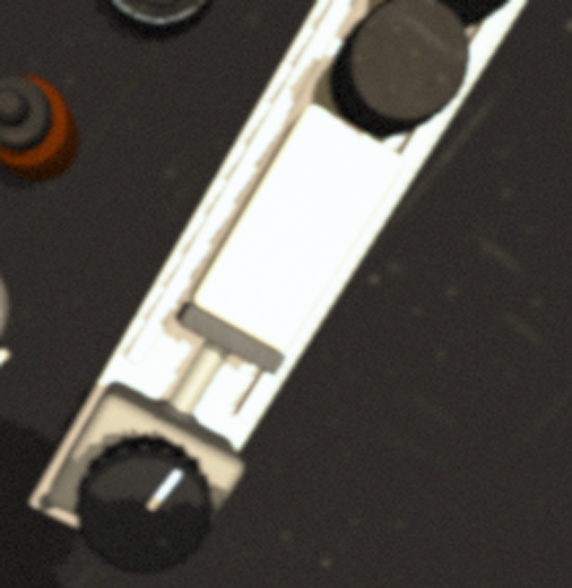

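View pics/t43.png

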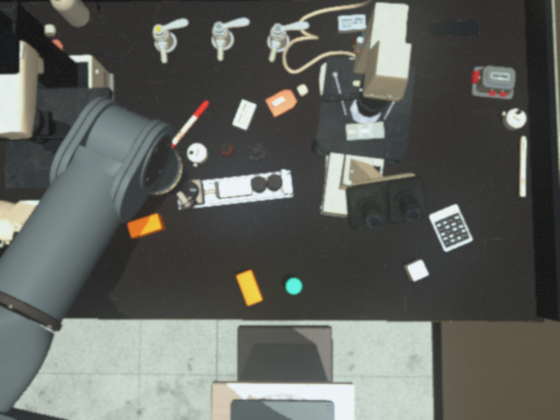

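```bash
python3 - <<'E'
from h import *
s=r.state();print(s["ft_force"],s["clock"]);print(r.close_job())
E
```

```text
[0.41184599 0.29601839 0.46966182] 52.0167
the job is handed in; nothing more can be done
None
```

The row is packed and clamped, and the job was handed in at about 52 s of the 210 s; no verdict came back.

**What was packed:** I found two objective cases and stood both in the channel against the end wall. The long white block fills the rest of the row. The short block was not needed and stays on the bench, and I did not touch the turquoise and orange look-alikes.

**One fault, mended:** on the first try the long block hit the clamp pad and tilted in the grip. I set it back on the bench, pushed the cases tight to the wall with closed fingers (8 N at the stop) and gripped the block again. It then went in level and without contact.

**Clamping:** I turned the knob clockwise about 4.8 rad in one stroke, and it did not slip in the fingers. By 4.0 rad the pad was against the block, and the row did not move visibly between there and 4.6 rad. I take that as more than 0.22 rad of clutch slip.

**Last checks:**
- Both cases stood upright, with the pad and block in contact and no visible gap.
- The eyepiece, oil bottle and tally counter appeared unmoved.
- The gripper was clear, with under 1 N on the wrist.
- I could not read the clutch slip, pad advance or pad force directly; they are judged from the pictures and the angle turned.

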